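# Knock stuck cells out of work torches and put the cell tray away

### The job

Two or three work torches lie on the repair bench, each with a dead cell stuck in its neck (a third cell may already lie loose on the bench). First pull the orange tray by its fin out from under the shelf; then tip each torch mouth-down over the tray and tap its rim smartly on the steel edge beside the tray until the cell drops out into the tray (do not shake it out elsewhere; any loose cell goes into the tray too), and lay every empty torch flat on its side inside the grey bin; when all the cells are in the tray, push it straight in under the shelf until its front wall is level with the shelf's front edge or a little behind it, leaving the other things on the bench where they are.

Things in the scene. Friction and masses are not known exactly. Their poses are not given: they have to be found in the camera images.
- torch_blue: work torch with a square blue body, 140 long x 44 wide x 44 high (mm), 160 g, lying on the bench. Origin under its middle; x along it: closed black lens head at +x, open mouth with steel rim at -x (28 mm square bore, walls 8 mm); z up as it lies. Grip it across its 44 mm width, best about 20 mm from the middle towards the mouth (less twist), with some 40 N. May be absent.
- torch_blue_mouth (a point): centre of the blue torch's open mouth, on its axis, 70 mm from the origin towards -x and 22 mm above the underside. May be absent.
- cell_blue_mid (a point): middle of the blue torch's green cell, 26 mm diameter x 63 long, 90 g, its x along it. Stuck in the neck, its end 5 mm inside the mouth, gripped by two sprung balls: it stays put when the torch is turned over, and slides out when the rim is knocked at 0.3 to 0.4 m/s on the edge with the mouth at least 40 degrees down, a few times. If its torch is absent, it lies loose on the bench.
- torch_red: work torch with a square red body, 140 long x 44 wide x 44 high (mm), 160 g, lying on the bench. Origin under its middle; x along it: closed black lens head at +x, open mouth with steel rim at -x (28 mm square bore, walls 8 mm); z up as it lies. Grip it across its 44 mm width, best about 20 mm from the middle towards the mouth (less twist), with some 40 N. May be absent.
- torch_red_mouth (a point): centre of the red torch's open mouth, on its axis, 70 mm from the origin towards -x and 22 mm above the underside. May be absent.
- cell_red_mid (a point): middle of the red torch's green cell, 26 mm diameter x 63 long, 90 g, its x along it. Stuck in the neck, its end 5 mm inside the mouth, gripped by two sprung balls: it stays put when the torch is turned over, and slides out when the rim is knocked at 0.3 to 0.4 m/s on the edge with the mouth at least 40 degrees down, a few times. If its torch is absent, it lies loose on the bench.
- torch_yellow: work torch with a square yellow body, 140 long x 44 wide x 44 high (mm), 160 g, lying on the bench. Origin under its middle; x along it: closed black lens head at +x, open mouth with steel rim at -x (28 mm square bore, walls 8 mm); z up as it lies. Grip it across its 44 mm width, best about 20 mm from the middle towards the mouth (less twist), with some 40 N. May be absent.
- torch_yellow_mouth (a point): centre of the yellow torch's open mouth, on its axis, 70 mm from the origin towards -x and 22 mm above the underside. May be absent.
- cell_yellow_mid (a point): middle of the yellow torch's green cell, 26 mm diameter x 63 long, 90 g, its x along it. Stuck in the neck, its end 5 mm inside the mouth, gripped by two sprung balls: it stays put when the torch is turned over, and slides out when the rim is knocked at 0.3 to 0.4 m/s on the edge with the mouth at least 40 degrees down, a few times. If its torch is absent, it lies loose on the bench.
- bridge: fixed low grey shelf (overhang) on two side walls, open towards the robot. Origin on the bench under the middle of its front edge; x points into it (away from the robot). Top 95 mm, underside 83 mm above the bench, 250 wide, 170 deep; the passage below is 164 wide and 150 deep to a back stop. Its left (+y) wall, 40 mm thick, runs on 165 mm in front of the shelf, beside the tray.
- edge (a point): middle of the steel tapping edge on top of the bridge's left wall, beside the tray (80 mm in front of the shelf): a strip 165 mm long along the bridge's x, 12 mm wide, its top 95 mm above the bench, 10 mm above the wall it stands on. The tray is on its -y side; this point is 6 mm from that side.
- tray: loose open orange tray 130 (x) x 150 (y) x 60 mm, 5 mm walls and floor, 250 g, starts under the shelf. Origin under its middle; x points to the bridge's passage; a black upright handle fin at -x. Fully under the shelf its front wall is level with the shelf's front edge (origin 65 mm inside the edge) and it meets the back stop at 85 mm; only the fin sticks out.
- tray_handle (a point): grip point on the tray's handle fin: 95 mm from the tray's origin towards -x, 66 mm above the bench. The fin is 12 mm thick (along the tray's y), 50 mm long (along x), its top 79 mm above the bench.
- rack: fixed shallow grey bin with a blue foam floor for emptied torches, 280 (x) x 180 (y) x 22 mm, 5 mm walls and floor. Origin under its middle. Room for three torches side by side, lying along its y.
- driver_a: bystander, leave alone: blue screwdriver 190 mm long; origin at the underside
- driver_b: bystander, leave alone: yellow screwdriver 170 mm long; origin at the underside
- pliers: bystander, leave alone: dark wrench 150 mm long; origin at the underside
- screw_cup: bystander, leave alone: clear cup 70 mm diameter, 50 high; origin at the underside
- bit_case: bystander, leave alone: green bit case 70 x 120 x 26 mm; origin at the underside
- charger: bystander, leave alone: black charger 60 x 80 x 35 mm; origin at the underside

How it is judged:
On the way, in this order (a step that is already met when the one before it is completed fails the run):
1. the tray is pulled out in front of the shelf (x of tray in the frame of bridge below -0.05 m), for 0.2 s.
2. a torch with its cell still stuck, tipped mouth-down, is tapped on the steel edge (((contact force between torch_blue and bridge above 2 N and angle between torch_blue's own x axis and vertical below 1.15 rad and distance between torch_blue_mouth and edge below 0.12 m and x of cell_blue_mid in the frame of torch_blue between -0.05 and -0.01 m and y of cell_blue_mid in the frame of torch_blue between -0.02 and 0.02 m and z of cell_blue_mid in the frame of torch_blue between 0 and 0.044 m) or (contact force between torch_red and bridge above 2 N and angle between torch_red's own x axis and vertical below 1.15 rad and distance between torch_red_mouth and edge below 0.12 m and x of cell_red_mid in the frame of torch_red between -0.05 and -0.01 m and y of cell_red_mid in the frame of torch_red between -0.02 and 0.02 m and z of cell_red_mid in the frame of torch_red between 0 and 0.044 m) or (contact force between torch_yellow and bridge above 2 N and angle between torch_yellow's own x axis and vertical below 1.15 rad and distance between torch_yellow_mouth and edge below 0.12 m and x of cell_yellow_mid in the frame of torch_yellow between -0.05 and -0.01 m and y of cell_yellow_mid in the frame of torch_yellow between -0.02 and 0.02 m and z of cell_yellow_mid in the frame of torch_yellow between 0 and 0.044 m))).
3. all the cells are in the tray (x of cell_blue_mid in the frame of tray between -0.062 and 0.062 m and y of cell_blue_mid in the frame of tray between -0.072 and 0.072 m and z of cell_blue_mid in the frame of tray between 0 and 0.055 m and x of cell_red_mid in the frame of tray between -0.062 and 0.062 m and y of cell_red_mid in the frame of tray between -0.072 and 0.072 m and z of cell_red_mid in the frame of tray between 0 and 0.055 m and x of cell_yellow_mid in the frame of tray between -0.062 and 0.062 m and y of cell_yellow_mid in the frame of tray between -0.072 and 0.072 m and z of cell_yellow_mid in the frame of tray between 0 and 0.055 m), for 0.2 s.
4. the tray, with the cells, is under the shelf (all of step 3 and x of tray in the frame of bridge between 0.056 and 0.092 m and y of tray in the frame of bridge between -0.012 and 0.012 m and angle between the x axis of tray and the x axis of bridge, either way round below 0.1 rad), for 0.2 s.
At the end, for the whole second after the job is handed in: every cell lies in the tray; the tray is straight under the shelf (0.1 rad, 12 mm off the middle), its front wall at most 9 mm short of the shelf's front edge or up to 25 mm behind it; every torch lies flat (7 degrees), at rest in the grey bin (all of step 4 and linear speed of each of tray, torch_blue, torch_red, torch_yellow below 0.02 m/s and x of torch_blue in the frame of rack between -0.125 and 0.125 m and y of torch_blue in the frame of rack between -0.08 and 0.08 m and height (world z) of torch_blue_mouth between 0.015 and 0.045 m and angle between torch_blue's own x axis and vertical between 1.45 and 1.69 rad and x of torch_red in the frame of rack between -0.125 and 0.125 m and y of torch_red in the frame of rack between -0.08 and 0.08 m and height (world z) of torch_red_mouth between 0.015 and 0.045 m and angle between torch_red's own x axis and vertical between 1.45 and 1.69 rad and x of torch_yellow in the frame of rack between -0.125 and 0.125 m and y of torch_yellow in the frame of rack between -0.08 and 0.08 m and height (world z) of torch_yellow_mouth between 0.015 and 0.045 m and angle between torch_yellow's own x axis and vertical between 1.45 and 1.69 rad); the robot touches nothing.
It fails at once if a cell is shaken out of a held torch away from the steel edge ((x of cell_blue_mid in the frame of torch_blue between -0.095 and -0.06 m and y of cell_blue_mid in the frame of torch_blue between -0.02 and 0.02 m and z of cell_blue_mid in the frame of torch_blue between 0 and 0.044 m and distance between torch_blue_mouth and edge above 0.2 m and contact force between the fingers and torch_blue above 3 N and height (world z) of torch_blue above 0.08 m) or (x of cell_red_mid in the frame of torch_red between -0.095 and -0.06 m and y of cell_red_mid in the frame of torch_red between -0.02 and 0.02 m and z of cell_red_mid in the frame of torch_red between 0 and 0.044 m and distance between torch_red_mouth and edge above 0.2 m and contact force between the fingers and torch_red above 3 N and height (world z) of torch_red above 0.08 m) or (x of cell_yellow_mid in the frame of torch_yellow between -0.095 and -0.06 m and y of cell_yellow_mid in the frame of torch_yellow between -0.02 and 0.02 m and z of cell_yellow_mid in the frame of torch_yellow between 0 and 0.044 m and distance between torch_yellow_mouth and edge above 0.2 m and contact force between the fingers and torch_yellow above 3 N and height (world z) of torch_yellow above 0.08 m)).
It fails at once if a bystander is shoved more than 50 mm (distance of any of driver_a, driver_b, pliers, screw_cup, bit_case, charger from where it was at the start of the episode above 0.05 m).
Of torch_blue, torch_red, torch_yellow only 2 to 3 are there at a start; the rules pass over those that are not, and their reading is None.
At some moment in a run one of tray may be knocked a few centimetres aside while the robot is not near it.
Once in a run the grip may slacken for a moment while it holds something.
It also fails if it takes over 210 s, if anything falls off the work surface, if the arm or the gripper's body presses on something with over 40 N, if the wrist force passes 120 N, or if a joint passes its speed limit or range.

### The arm

A 7-joint arm with a two-finger parallel gripper is mounted at the origin on the work surface. World frame = base frame: x ahead of the robot, y to its left, z up, the work surface at z = 0. Lengths are in m, angles in rad, forces in N, time in s.
With the tool pointing down it reaches from about 0.4 to 0.85 m from the base axis. Payload 10.4 kg.
Tool frame: the origin (TCP) lies at the very end of the fingers, on their centre line; the grasp point (between the pads) lies 19 mm behind it; z points along the fingers, y is the line along which they close (so a half turn about z gives the same grasp; the last joint's range is limited). The gripper opens to 87 mm and grips with 3 to 60 N. Pads are 19 mm wide; open, the fingers measure 117 mm over their backs; the gripper's body (75 mm by 190 mm) begins 51 mm behind the grasp point.
Start: joints at [1.31, 0.332, -0.065, 1.46, 0.022, 1.35, -0.088], TCP at [0.147, -0.607, 0.223] pointing down, gripper open.
Joint ranges: [-2.6, 2.6], [-0.5, 2.12], [-1.47, 1.34], [0.16, 2.42], [-1.27, 4.41], [0.06, 2.06], [-2.6, 2.6]. Speed limits (rad/s): [2.22, 2.22, 2.79, 2.79, 3.14, 3.14, 3.14].

### API

Orientations are given as a unit quaternion [x, y, z, w].
In Python, from bench import r gives the robot as it stands.
- The arm moves only by the tool jog_arm, called after ">>>" by a JSON object that holds its "api" and its "payload", one argument or row to a line. Schema: {"type":"object","properties":{"motion":{"type":"string"},"grip_n":{"type":"number"},"only":{"type":"string"},"quiet":{"type":"boolean"},"lines":{"type":"string"}},"required":["motion"],"additionalProperties":false}. motion is a string of 1 to 12 rows, parted by semicolons, with the numbers parted by commas; each row has 5 numbers: dx, dy, dz in m, then a turn about the tool's z in rad, then the finger opening in m; each row is the pose to reach, as a shift and turn from the pose commanded when the call began, along the tool's axes at that moment; what a row does not reach only later rows make up. A row lasts 1/10 s, in which the tool goes at most 0.05 m and 0.15 rad, less where a joint would pass 70% of its speed; a pose out of reach is approached as far as the arm can. The fingers move at their own pace and stop on an object; grip_n is the grip in N (left out, the last holds). Time passes only in rows, so rows that do not move let the fingers close. The tool returns the time, the measured TCP pose, the force, the opening and the grip force at its end. only (a regular expression) keeps the lines of the reply that match it, lines (a string "A,B") keeps lines A to B, and quiet returns only ok. Input that does not fit is refused with a message, and nothing moves.
- r.read_state(): the state, without advancing time (a new reading comes with each control period).
- r.camera(name): name is "scene" or "top" or "wrist"; returns a dict with "img" (400x640x3 uint8, red, green, blue), "fx", "fy", "cx", "cy" (pixels), "pose" (4x4, takes a point from camera to world coordinates). Camera axes: x right, y down, z forward; pixel columns grow to the right and rows downward; lengths in m; the calibration is good to about 2 mm. A picture is of the moment at which its call begins. There is no depth.
- r.close_job(): hands the job in; it is judged then, once.
Trained networks look in the newest picture that a camera, given by its name, has taken for a name from the list of things; names that differ only in an ending like _2 or _b are one class to them, and where a whole thing is asked for, a point or a joint stands for the part that bears it (a point fixed in the world has none). Each returns a list of dicts, best first, with "p" (0 to 1); they miss things now and then, are a little off and sometimes report something else, mostly with a low value. They report only what shows in the picture. A call takes as long as a camera call.
- r.recognise(camera, label): "position" ([column, row] as shares, 0 to 1, of the picture: columns of its width, rows of its height, amid what is visible of it).
- r.regions_of(camera, label): "pixels" (400x640 bool, what is visible of it) and "position" ([column, row] as shares, 0 to 1, of the picture: columns of its width, rows of its height, amid what is visible of it).
The state is a dict: "time": time; "joint_positions": joint angles; "joint_vel": joint speeds; "joint_torque": joint torques, N m; "ee_pos": TCP position; "eef_rot": TCP orientation; "ft_force": force on the tool from outside, world axes, zero at the start; "torque": the same for the moment, N m; "width": finger opening in m; "grip_force": force on a finger pad.
Only numpy, scipy, OpenCV 4.12 (cv2) and the standard library are available. Lean on these libraries where they do the work, as an engineer would, in place of code of your own. Each camera call takes 0.05 s, during which the arm holds its last target. There are 200 camera calls.

## Working session

There is one attempt and no reset: what is moved stays moved. The work goes in short steps, Python scripts to look and compute and a tool call to move; the robot and the scene stay as the last step left them, time stands still between calls to the robot, and variables do not carry over. Pictures are saved under pics/ and viewed, at most 14 in all, crops included, and the job is handed in when it is done.

```bash
ls; mkdir -p pics
```

Create h.py:
```python
import numpy as np, cv2
from bench import r
from scipy.spatial.transform import Rotation as R
def ray(c,u,v):
    P=np.array(c["pose"]); d=P[:3,:3]@np.array([(u-c["cx"])/c["fx"],(v-c["cy"])/c["fy"],1]); return P[:3,3],d
def at(c,u,v,z):
    o,d=ray(c,u,v); return o+d*(z-o[2])/d[2]
def save(c,n): cv2.imwrite("pics/"+n,c["img"][:,:,::-1])
def proj(c,p):
    P=np.array(c["pose"]); q=P[:3,:3].T@(np.array(p)-P[:3,3]); return c["fx"]*q[0]/q[2]+c["cx"],c["fy"]*q[1]/q[2]+c["cy"]
```

Run:
```python
from h import *
s=r.read_state(); print(s)
for n in("scene","top"):
    c=r.camera(n); save(c,n+"0.png"); print(n,c["fx"],c["cx"],c["cy"],np.round(c["pose"],3).tolist())
    for l in ["torch_blue","torch_red","torch_yellow","cell_blue_mid","bridge","tray","tray_handle","rack"]:
        for d in r.regions_of(n,l)[:4]:
            m=d["pixels"].astype(np.uint8); ys,xs=np.nonzero(m)
            z={"bridge":.095,"rack":.022,"tray":.06,"tray_handle":.07}.get(l,.044)
            print(n,l,round(d["p"],2),len(xs),"bb",xs.min(),ys.min(),xs.max(),ys.max(),"c",xs.mean().round(),ys.mean().round(),np.round(at(c,xs.mean(),ys.mean(),z),3)) if len(xs) else None
```

```text
pics
{'time': 0.0, 'joint_positions': array([ 1.31041802,  0.33288774, -0.06471538,  1.46097257,  0.02164008,
        1.34987358, -0.0885346 ]), 'joint_vel': array([ 6.21289776e-04, -5.50754623e-04,  9.73596542e-04,  1.54553111e-03,
       -3.48378021e-05,  2.43833324e-04,  6.79022045e-05]), 'joint_torque': array([-7.48496177e-06, -6.23255253e+01,  2.46995600e-02, -3.89900386e+01,
       -6.13766955e-02,  4.00771899e-02,  1.29572954e-04]), 'ee_pos': array([ 0.14711209, -0.60703514,  0.22172915]), 'eef_rot': array([ 9.92940130e-01,  1.18614406e-01, -1.35535571e-04, -7.09340243e-04]), 'ft_force': array([ 0.67767814,  0.47368231, -0.24067818]), 'torque': array([ 0.04843452,  0.06197985, -0.01429931]), 'grip_force': 0.0, 'width': 0.08730151849841554}
scene 501.8036097596731 313.1687112646304 190.48208426195148 [[-0.64, 0.554, -0.533, 1.316], [0.768, 0.476, -0.427, 0.591], [0.017, -0.683, -0.73, 1.107], [0.0, 0.0, 0.0, 1.0]]
scene torch_blue 0.91 1304 bb 378 257 432 306 c 405.0 282.0 [0.63  0.341 0.044]
scene torch_red 0.72 1079 bb 431 308 475 351 c 453.0 329.0 [0.667 0.496 0.044]
scene t
[... 788 characters left out ...]
0, 1.0]]
top torch_blue 0.77 941 bb 165 173 217 193 c 191.0 183.0 [0.614 0.33  0.044]
top torch_blue 0.7 355 bb 288 170 340 193 c 313.0 177.0 [ 0.62  -0.011  0.044]
top torch_yellow 0.57 990 bb 172 239 227 261 c 200.0 250.0 [0.425 0.302 0.044]
top bridge 0.55 6680 bb 266 109 359 238 c 307.0 152.0 [0.676 0.004 0.095]
top tray 0.89 377 bb 287 170 340 193 c 312.0 177.0 [ 0.617 -0.007  0.06 ]
top tray_handle 0.69 239 bb 213 208 237 219 c 225.0 214.0 [0.517 0.23  0.07 ]
top tray_handle 0.68 323 bb 288 171 339 192 c 312.0 176.0 [ 0.616 -0.006  0.07 ]
top rack 0.87 6387 bb 377 152 456 256 c 416.0 204.0 [ 0.538 -0.297  0.022]
top rack 0.54 1118 bb 455 152 489 196 c 472.0 174.0 [ 0.619 -0.463  0.022]
```

View pics/scene0.png

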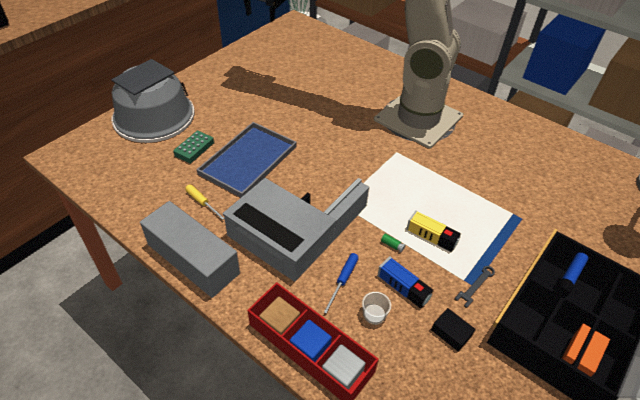

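View pics/top0.png

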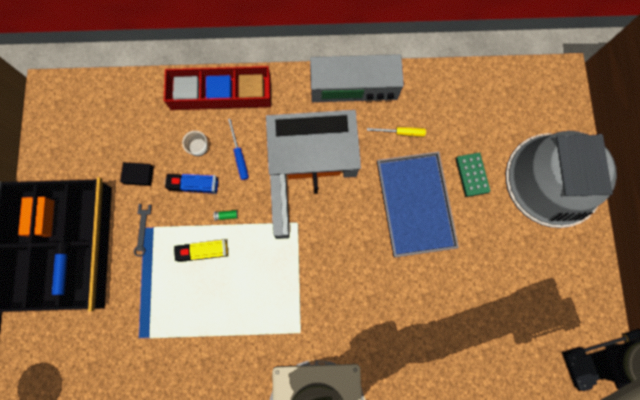

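The pictures show two torches: blue (top view ≈191,183) and yellow (≈200,250), both with their heads to the left (+y). A loose green cell lies at (225,214). The fin is at about (316,183) in the top view, and the bin is at (416,204). I'll measure the fin, bridge and other items precisely next.

Run:
```python
from h import *
c=r.camera("top"); im=c["img"].astype(int)
g=im.max(2)
sub=np.zeros_like(g,bool); sub[178:200,300:332]=1
m=sub&(g<45); ys,xs=np.nonzero(m); print("fin",xs.min(),xs.max(),ys.min(),ys.max(),xs.mean(),ys.mean(),at(c,xs.mean(),ys.max(),.079),at(c,xs.mean(),ys.min(),.079))
mk={}
for l,z in (("bridge",.095),("rack",.022),("torch_blue",.044),("torch_yellow",.044),("cell_red_mid",.026),("tray_handle",.026)):
    for d in r.regions_of("top",l)[:1]:
        m=d["pixels"].astype(np.uint8); cn=max(cv2.findContours(m,0,1)[0],key=cv2.contourArea)
        b=cv2.boxPoints(cv2.minAreaRect(cn)); print(l,round(d["p"],2),[np.round(at(c,*q,z)[:2],3).tolist() for q in b])
# hand-read points of bridge
for n,u,v,z in (("shelf front L",269,173,.095),("shelf front R",358,167,.095),("strip end R",287,236,.095),("strip end L",275,237,.095),("back L",268,116,.095),("back R",357,111,.095)): print(n,np.round(at(c,u,v,z),3))
cr=im[95:275,150:370].astype(np.uint8); cv2.imwrite("pics/crop1.png",cv2.resize(cr,None,fx=3.6,fy=3.3,interpolation=cv2.INTER_CUBIC)[:,:,::-1])
```

```text
fin 314 316 178 192 315.22857142857146 184.42857142857142 [ 0.56823323 -0.01406736  0.079     ] [ 0.60721746 -0.01534709  0.079     ]
bridge 0.79 [[0.79, 0.119], [0.798, -0.137], [0.449, -0.138], [0.443, 0.104]]
rack 0.9 [[0.67, -0.191], [0.698, -0.377], [0.415, -0.4], [0.389, -0.221]]
torch_blue 0.7 [[0.596, 0.408], [0.649, 0.406], [0.632, 0.253], [0.579, 0.257]]
torch_yellow 0.63 [[0.445, 0.381], [0.455, 0.229], [0.406, 0.224], [0.395, 0.374]]
cell_red_mid 0.56 [[0.54, 0.272], [0.538, 0.205], [0.51, 0.205], [0.512, 0.272]]
tray_handle 0.73 [[0.637, 0.061], [0.643, -0.087], [0.583, -0.088], [0.577, 0.059]]
shelf front L [0.621 0.109 0.095]
shelf front R [ 0.63  -0.132  0.095]
strip end R [0.449 0.064 0.095]
strip end L [0.448 0.095 0.095]
back L [0.784 0.11  0.095]
back R [ 0.791 -0.137  0.095]
```

View pics/crop1.png

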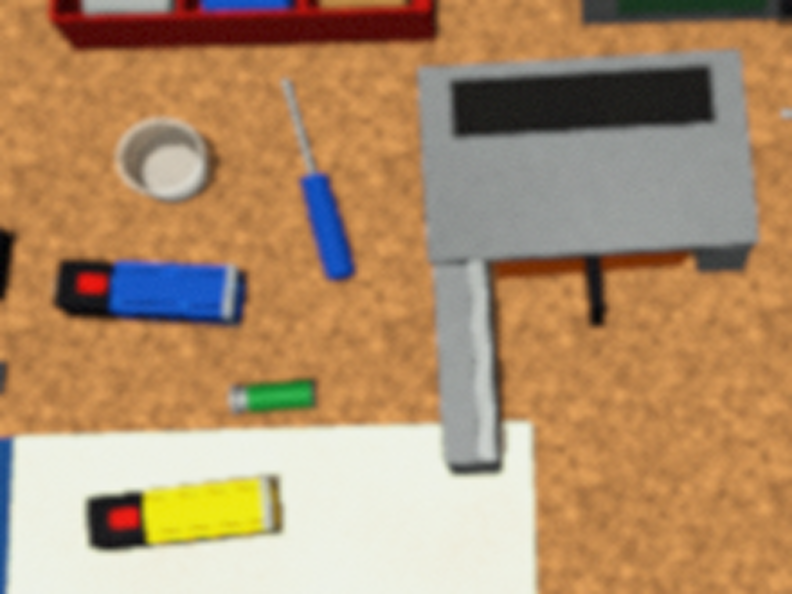

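The crop shows the shelf's front corners at about (269,174) and (360,169), the strip running (283,174)→(285,234), and the fin's near end at (316,193). The bridge yaw works out at about +2°. Next I go to the fin.

Add to h.py:
```python
def goto(x,y,z,yaw=None):
    "tool-axis shift and turn to world pose, yaw (deg) = heading of tool x"
    s=r.read_state(); M=R.from_quat(s["eef_rot"]).as_matrix(); d=M.T@(np.array([x,y,z])-s["ee_pos"])
    y0=np.degrees(np.arctan2(M[1,0],M[0,0])); t=0 if yaw is None else -np.radians((yaw-y0+180)%360-180)
    print("t",round(s["time"],1),"yaw",round(y0,1),"tilt",round(np.degrees(np.arccos(-M[2,2])),2),"row",np.round(d,4),"turn",round(t,3),"dist",round(np.linalg.norm(d),3),"j",np.round(s["joint_positions"],2))
```

Run:
```python
from h import *
c=r.camera("top")
for n,u,v,z in (("strip",283,176,.095),("strip end",285.3,234.4,.095),("shelfL",269.4,174.4,.095),("shelfR",359.7,168.9,.095),("fin",315.8,192.6,.079)): print(n,np.round(at(c,u,v,z),3))
goto(.588,-.014,.13,2.1)
```

```text
strip [0.611 0.071 0.095]
strip end [0.454 0.068 0.095]
shelfL [0.617 0.108 0.095]
shelfR [ 0.625 -0.136  0.095]
fin [ 0.567 -0.016  0.079]
t 1.3 yaw 13.6 tilt 0.0 row [ 0.5681 -0.4729  0.0925] turn 0.201 dist 0.745 j [ 1.31  0.33 -0.06  1.46  0.02  1.35 -0.09]
```

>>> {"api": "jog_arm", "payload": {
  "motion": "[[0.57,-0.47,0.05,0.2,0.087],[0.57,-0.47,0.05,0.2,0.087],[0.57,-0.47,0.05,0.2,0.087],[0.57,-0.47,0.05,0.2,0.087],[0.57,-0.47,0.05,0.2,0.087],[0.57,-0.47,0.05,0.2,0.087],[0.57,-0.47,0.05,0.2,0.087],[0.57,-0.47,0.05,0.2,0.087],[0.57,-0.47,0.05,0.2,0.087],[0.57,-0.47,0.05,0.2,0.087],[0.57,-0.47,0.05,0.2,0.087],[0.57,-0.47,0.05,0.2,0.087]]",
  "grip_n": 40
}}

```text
refused: motion: the value is not of type 'string' (schema: type "string"). Nothing was moved.
```

I used the wrong layout. The manual says rows parted by semicolons, with the numbers parted by commas; once more.

>>> {"api": "jog_arm", "payload": {
  "motion": "0.57,-0.47,0.05,0.2,0.087;0.57,-0.47,0.05,0.2,0.087;0.57,-0.47,0.05,0.2,0.087;0.57,-0.47,0.05,0.2,0.087;0.57,-0.47,0.05,0.2,0.087;0.57,-0.47,0.05,0.2,0.087;0.57,-0.47,0.05,0.2,0.087;0.57,-0.47,0.05,0.2,0.087;0.57,-0.47,0.05,0.2,0.087;0.57,-0.47,0.05,0.2,0.087;0.57,-0.47,0.05,0.2,0.087;0.57,-0.47,0.05,0.2,0.087",
  "grip_n": 40
}}

```text
time: 2.5
ee_pos: [0.5074, -0.1269, 0.1823]
eef_rot: [1.0, 0.019, 0.0, 0.0]
ft_force: [0.1, -0.5, -0.3]
width: 0.087
grip_force: 0.0
```

```bash
python3 -c "
from h import *
goto(.588,-.014,.13,2.1)"
```

```text
t 2.5 yaw 2.1 tilt 0.06 row [ 0.0847 -0.1098  0.0523] turn 0.001 dist 0.148 j [ 0.63  0.17 -0.52  1.76  0.09  1.23 -1.45]
```

>>> {"api": "jog_arm", "payload": {
  "motion": "0.085,-0.11,0.05,0,0.06;0.085,-0.11,0.05,0,0.06;0.085,-0.11,0.05,0,0.06;0.085,-0.11,0.05,0,0.06"
}}

```text
time: 2.9
ee_pos: [0.5878, -0.0082, 0.1295]
eef_rot: [1.0, 0.023, -0.001, -0.002]
ft_force: [-0.4, 0.1, 0.3]
width: 0.0637
grip_force: 0.0
```

Run:
```python
from h import *
goto(.588,-.014,.047,2.1)
c=r.camera("wrist"); save(c,"w1.png")
print([ (round(d["p"],2),np.round(at(c,d["position"][0]*640,d["position"][1]*400,.079),3)) for d in r.recognise("wrist","tray_handle")])
print(np.round(proj(c,[.588,-.014,.079]),0))
```

```text
t 2.9 yaw 2.6 tilt 0.28 row [0.0001 0.0062 0.0825] turn 0.009 dist 0.083 j [ 0.41  0.38 -0.58  1.65  0.22  1.18 -1.75]
[(0.6, array([ 0.6  , -0.015,  0.079]))]
[328. 219.]
```

View pics/w1.png

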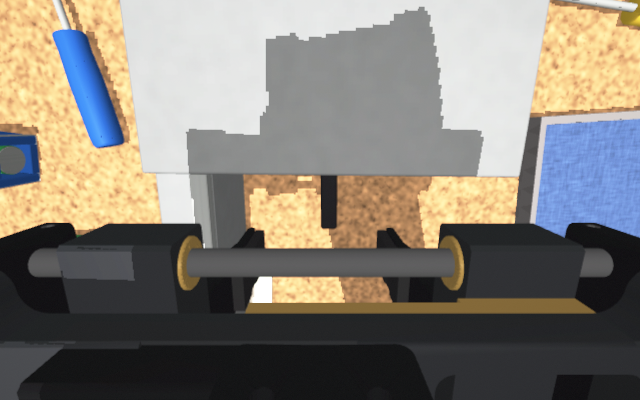

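The fin is centred between the fingers at about (328,200), so I lower and grip it.

>>> {"api": "jog_arm", "payload": {
  "motion": "0,0,0.04,0,0.05;0,0,0.08,0,0.05;0,0,0.082,0,0.05;0,0,0.082,0,0;0,0,0.082,0,0;0,0,0.082,0,0;0,0,0.082,0,0;0,0,0.082,0,0",
  "grip_n": 40
}}

```text
time: 3.8
ee_pos: [0.5877, -0.0155, 0.0509]
eef_rot: [1.0, 0.019, 0.001, 0.0]
ft_force: [-0.2, 0.1, 0.4]
width: 0.0178
grip_force: 0.0
```

```bash
python3 -c "
from h import *
goto(.588-.143,-.014-.0055,.047,2.1)"
```

```text
t 3.8 yaw 2.2 tilt 0.08 row [-0.1427 -0.0013  0.0037] turn 0.001 dist 0.143 j [ 0.39  0.46 -0.55  1.72  0.28  1.03 -1.79]
```

>>> {"api": "jog_arm", "payload": {
  "motion": "0,0,0.003,0,0;0,0,0.003,0,0;0,0,0.003,0,0;-0.02,0,0.003,0,0;-0.05,0,0.003,0,0;-0.08,0,0.003,0,0;-0.11,0,0.003,0,0;-0.135,0,0.003,0,0;-0.143,0,0.003,0,0;-0.143,0,0.003,0,0",
  "grip_n": 40
}}

```text
time: 4.8
ee_pos: [0.4438, -0.0211, 0.048]
eef_rot: [1.0, 0.019, 0.0, 0.001]
ft_force: [-8.7, -0.2, 20.5]
width: 0.0117
grip_force: 40.0
```

```bash
python3 -c "
from h import *
c=r.camera('top'); save(c,'top2.png')
im=c['img'][140:280,230:370]; cv2.imwrite('pics/crop2.png',cv2.resize(im,None,fx=4,fy=4,interpolation=cv2.INTER_CUBIC)[:,:,::-1])
goto(.588-.143,-.014-.0055,.047,2.1)"
```

```text
t 4.8 yaw 2.2 tilt 0.09 row [ 0.0012 -0.0016  0.0011] turn 0.001 dist 0.002 j [ 0.53  0.18 -0.62  2.08  0.13  0.92 -1.69]
```

View pics/crop2.png

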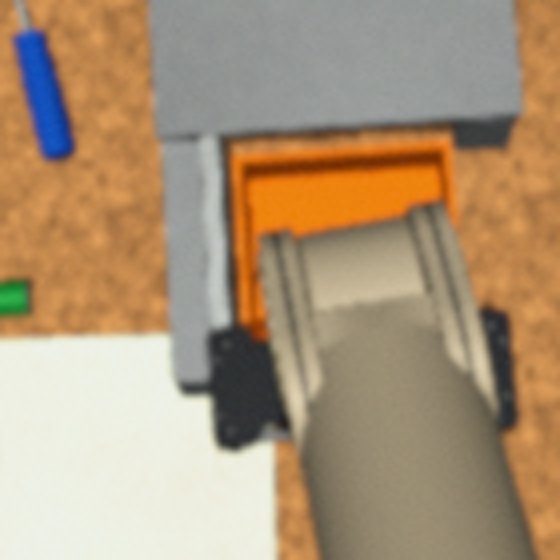

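The tray is fully out and straight beside the wall. I release the fin, rise, and measure the torches.

>>> {"api": "jog_arm", "payload": {
  "motion": "0,0,0,0,0.06;0,0,0,0,0.06;0,0,0,0,0.06;0,0,-0.05,0,0.087;0,0,-0.1,0,0.087;0,0,-0.12,0,0.087"
}}

```text
time: 5.45
ee_pos: [0.446, -0.0205, 0.1711]
eef_rot: [1.0, 0.019, 0.002, 0.0]
ft_force: [0.3, 0.1, -0.5]
width: 0.0518
grip_force: 0.0
```

```bash
python3 -c "
from h import *
c=r.camera('top')
for n,a,b in (('yellow',(174.4,253.2),(227.2,248)),('blue',(166.7,182.3),(217.5,183.8))):
    p=at(c,*a,.04)[:2];q=at(c,*b,.044)[:2];print(n,p,q,'len',np.linalg.norm(p-q),'mid',(p+q)/2,'head',np.degrees(np.arctan2(*(p-q)[::-1])),'grip',(p+q)/2+.03*(p-q)/np.linalg.norm(p-q))
g=[.42,.33]
goto(.42,.33,.12,93)"
```

```text
yellow [0.41933137 0.37228822] [0.42839469 0.22878275] len 0.1437913919773054 mid [0.42386303 0.30053549] head 93.61380440861342 grip [0.4219721  0.33047583]
blue [0.61788516 0.39962964] [0.60806411 0.25688593] len 0.14308116082037253 mid [0.61297463 0.32825779] head 86.06413925112811 grip [0.61503382 0.35818703]
t 5.5 yaw 2.2 tilt 0.41 row [-0.0139 -0.3515  0.0519] turn -1.585 dist 0.356 j [ 0.58  0.   -0.63  1.95  0.    1.18 -1.58]
```

>>> {"api": "jog_arm", "payload": {
  "motion": "-0.015,-0.35,0.05,-1.595,0.087;-0.015,-0.35,0.05,-1.595,0.087;-0.015,-0.35,0.05,-1.595,0.087;-0.015,-0.35,0.05,-1.595,0.087;-0.015,-0.35,0.05,-1.595,0.087;-0.015,-0.35,0.05,-1.595,0.087;-0.015,-0.35,0.05,-1.595,0.087;-0.015,-0.35,0.05,-1.595,0.087;-0.015,-0.35,0.05,-1.595,0.087;-0.015,-0.35,0.05,-1.595,0.087;-0.015,-0.35,0.05,-1.595,0.087;-0.015,-0.35,0.05,-1.595,0.087"
}}

```text
time: 6.7
ee_pos: [0.4158, 0.3283, 0.1163]
eef_rot: [0.684, 0.729, -0.0, -0.0]
ft_force: [-0.0, 0.7, 0.3]
width: 0.087
grip_force: 0.0
```

Run:
```python
from h import *
goto(.422,.330,.12,93.6)
c=r.camera("wrist"); save(c,"w2.png")
print([np.round(proj(c,p)).tolist() for p in ([.4284,.2288,.044],[.4194,.372,.044],[.422,.33,.044])])
```

```text
t 6.7 yaw 93.6 tilt 0.07 row [ 0.0013  0.0062 -0.0037] turn 0.001 dist 0.007 j [ 0.13  0.4  -1.05  1.8   0.38  1.16 -0.97]
[[327.0, 319.0], [328.0, 157.0], [328.0, 210.0]]
```

View pics/w2.png

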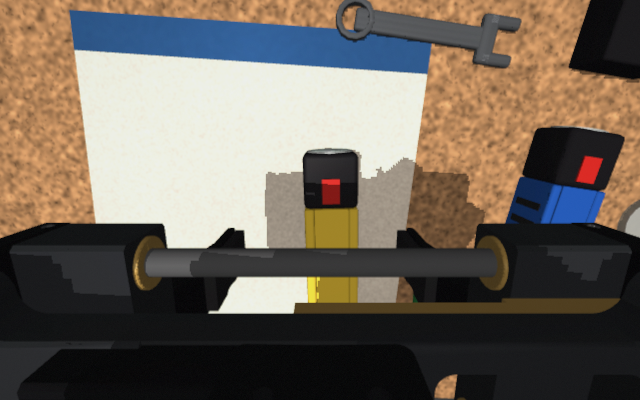

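The head is centred at about (331,180) and the pads sit at 240 and 402, so a shift of about 8 mm is needed. I then descend and grip lightly, so the torch can swing mouth-down as it lifts.

>>> {"api": "jog_arm", "payload": {
  "motion": "0.001,0.008,0.04,0,0.087;0.001,0.008,0.08,0,0.087;0.001,0.008,0.111,0,0.087;0.001,0.008,0.111,0,0.087;0.001,0.008,0.111,0,0.03;0.001,0.008,0.111,0,0.03;0.001,0.008,0.111,0,0.03;0.001,0.008,0.111,0,0.03;0.001,0.008,0.111,0,0.03;0.001,0.008,0.111,0,0.03",
  "grip_n": 6
}}

```text
time: 7.75
ee_pos: [0.4242, 0.3298, 0.0062]
eef_rot: [0.685, 0.729, 0.0, 0.0]
ft_force: [-0.5, 0.2, -0.5]
width: 0.0471
grip_force: 0.0
```

>>> {"api": "jog_arm", "payload": {
  "motion": "0,0,-0.01,0,0.03;0,0,-0.02,0,0.03;0,0,-0.03,0,0.03;0,0,-0.04,0,0.03;0,0,-0.05,0,0.03;0,0,-0.05,0,0.03"
}}

```text
time: 8.35
ee_pos: [0.4247, 0.3305, 0.0576]
eef_rot: [0.685, 0.729, 0.001, 0.0]
ft_force: [-1.0, -0.6, -2.3]
width: 0.0443
grip_force: 6.0
```

Run:
```python
from h import *
c=r.camera("scene"); u,v=map(int,proj(c,[.422,.3,.06])); im=c["img"][v-70:v+70,u-80:u+80]
cv2.imwrite("pics/s3.png",cv2.resize(im,None,fx=4,fy=4)[:,:,::-1]); save(c,"s3full.png")
```

```text
(no output)
```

View pics/s3.png

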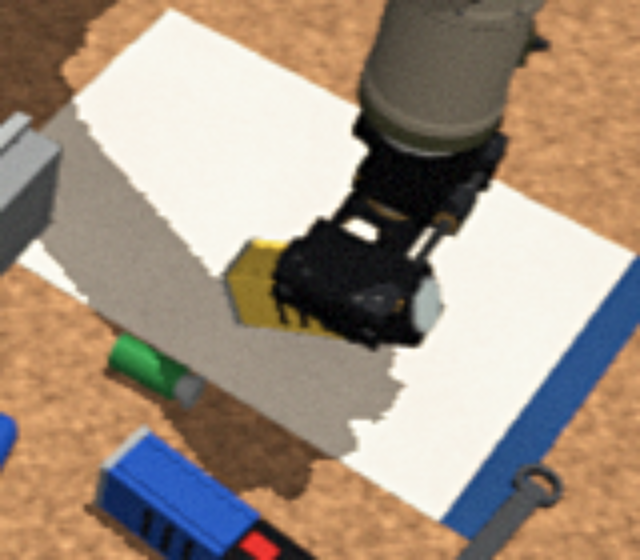

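The torch is carried (−2.3 N) and looks roughly horizontal. I slacken the grip to let it swing.

>>> {"api": "jog_arm", "payload": {
  "motion": "0,0,0,0,0.03;0,0,-0.01,0,0.03;0,0,-0.02,0,0.03;0,0,-0.03,0,0.03;0,0,-0.04,0,0.03;0,0,-0.04,0,0.03",
  "grip_n": 3.5
}}

```text
time: 9.0
ee_pos: [0.4247, 0.3306, 0.0977]
eef_rot: [0.685, 0.729, 0.001, 0.0]
ft_force: [-0.1, 0.3, -3.1]
width: 0.0439
grip_force: 3.5
```

Add to h.py:
```python
def look(n,x,y,z,f,s=60,cam="scene"):
    c=r.camera(cam); u,v=map(int,proj(c,[x,y,z])); im=c["img"][max(v-s,0):v+s,max(u-s,0):u+s]
    cv2.imwrite("pics/"+n,cv2.resize(im,None,fx=f,fy=f,interpolation=cv2.INTER_CUBIC)[:,:,::-1]); print("crop origin",u-s,v-s); return c
```

```bash
python3 -c "
from h import *
look('s4.png',.422,.3,.08,4)"
```

```text
crop origin 376 155
```

View pics/s4.png

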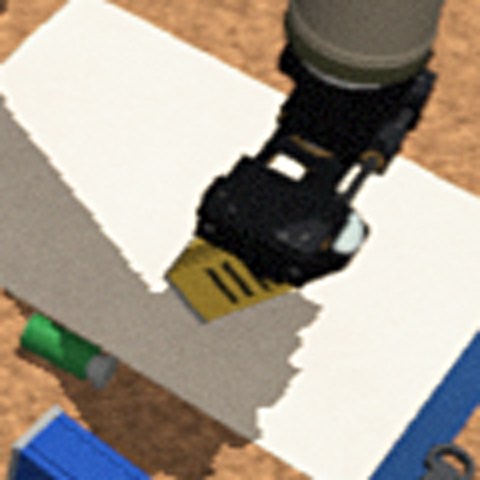

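>>> {"api": "jog_arm", "payload": {
  "motion": "0,0,0,0,0.03;0,0,-0.02,0,0.03;0,0,-0.05,0,0.03;0,0,-0.05,0,0.03;0,0,-0.05,0,0.03;0,0,-0.05,0,0.03",
  "grip_n": 3
}}

```text
time: 9.65
ee_pos: [0.4236, 0.3292, 0.1447]
eef_rot: [0.685, 0.729, -0.001, -0.0]
ft_force: [0.0, -0.7, -2.7]
width: 0.0445
grip_force: 3.0
```

Add to h.py:
```python
def onx(c,u,v,x):
    o,d=ray(c,u,v); return o+d*(x-o[0])/d[0]
```

```bash
python3 -c "
from h import *
c=look('s5.png',.422,.3,.12,4)
for u,v in ((168,278),(207,322)): print(onx(c,376+u/4,155+v/4,.446))
"
```

```text
crop origin 379 145
[0.446      0.26657873 0.03779653]
[0.446      0.30181267 0.01806168]
```

View pics/s5.png

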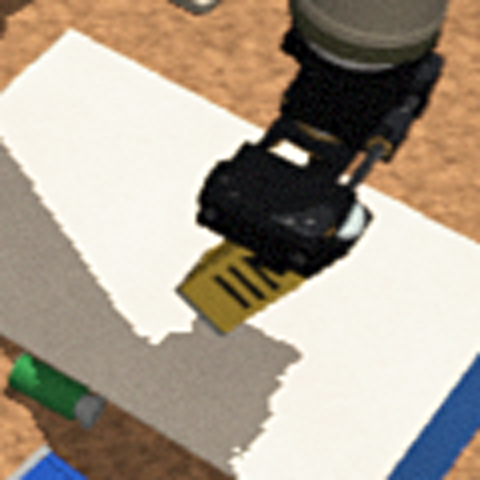

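The torch now hangs roughly 65° mouth-down. I firm up the grip and work out the rim corner relative to the TCP.

```bash
python3 -c "
from h import *
c=r.camera('scene')
p=[onx(c,379+u/4,145+v/4,.446) for u,v in ((178,290),(223,333))]; print(p)
a=p[0]-p[1]; print('rim',np.hypot(a[1],a[2]),'tilt',np.degrees(np.arctan2(-a[1],a[2])))
e=p[1]-np.array([.4236,.3292,.1447]); print('corner rel TCP',e)
goto(.541,.070-e[1],.20-e[2],92.1)
"
```

```text
[array([0.446     , 0.27639521, 0.07539695]), array([0.446     , 0.31453924, 0.06018191])]
rim 0.04106657923591261 tilt 68.2537344180545
corner rel TCP [ 0.0224     -0.01466076 -0.08451809]
t 9.8 yaw 93.6 tilt 0.1 row [-0.2517  0.1018 -0.1396] turn 0.025 dist 0.305 j [ 0.15  0.38 -1.06  1.75  0.36  1.22 -0.95]
```

>>> {"api": "jog_arm", "payload": {
  "motion": "0,0,0,0,0.03;0,0,0,0,0.03;0,0,0,0,0.03",
  "grip_n": 50
}}

```text
time: 10.05
ee_pos: [0.4239, 0.3299, 0.1458]
eef_rot: [0.685, 0.729, -0.0, -0.0]
ft_force: [-0.5, -0.2, -2.3]
width: 0.0439
grip_force: 50.0
```

>>> {"api": "jog_arm", "payload": {
  "motion": "-0.02,0,-0.05,0,0.03;-0.05,0.02,-0.09,0,0.03;-0.25,0.102,-0.14,0.025,0.03;-0.25,0.102,-0.14,0.025,0.03;-0.25,0.102,-0.14,0.025,0.03;-0.25,0.102,-0.14,0.025,0.03;-0.25,0.102,-0.14,0.025,0.03;-0.25,0.102,-0.14,0.025,0.03;-0.25,0.102,-0.14,0.025,0.03"
}}

```text
time: 10.95
ee_pos: [0.5413, 0.0867, 0.2859]
eef_rot: [0.694, 0.72, 0.0, -0.0]
ft_force: [-0.2, 0.7, -2.5]
width: 0.0436
grip_force: 50.0
```

```bash
python3 -c "
from h import *
goto(.541,.070+.015,.11+.0845,92.1)
look('s6.png',.541,.06,.15,4)
"
```

```text
t 10.9 yaw 92.1 tilt 0.04 row [-0.0017 -0.0004  0.0914] turn -0.001 dist 0.091 j [ 0.61  0.27 -1.01  1.53  0.23  1.47 -0.37]
crop origin 279 119
```

View pics/s6.png

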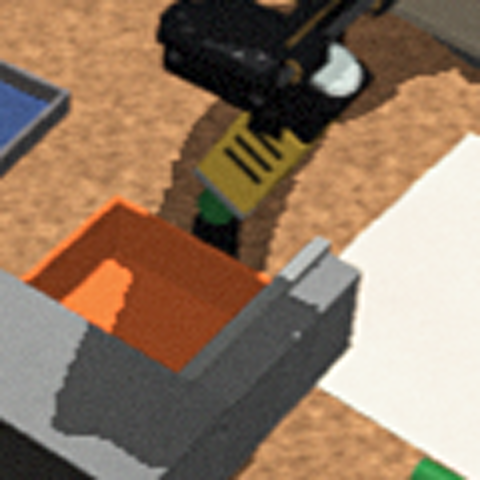

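Green shows below the mouth at about (213,205), so the cell has already slid partly out on the fast move. I lower gently over the tray and tap. The blue torch must be moved more smoothly.

>>> {"api": "jog_arm", "payload": {
  "motion": "0,0,0.01,0,0.03;0,0,0.025,0,0.03;0,0,0.045,0,0.03;0,0,0.06,0,0.03;0,0,0.07,0,0.03;0,0,0.07,0,0.03;0,0,0.105,0,0.03;0,0,0.112,0,0.03;0,0,0.07,0,0.03;0,0,0.07,0,0.03"
}}

```text
time: 12.0
ee_pos: [0.5436, 0.0882, 0.2212]
eef_rot: [0.694, 0.72, 0.003, 0.002]
ft_force: [0.3, 0.1, -2.0]
width: 0.0434
grip_force: 50.0
```

```bash
python3 -c "
from h import *
look('s7.png',.541,.06,.15,4)
look('t7.png',.541,.0,.06,5,cam='top')
"
```

```text
crop origin 279 119
crop origin 250 143
```

View pics/s7.png

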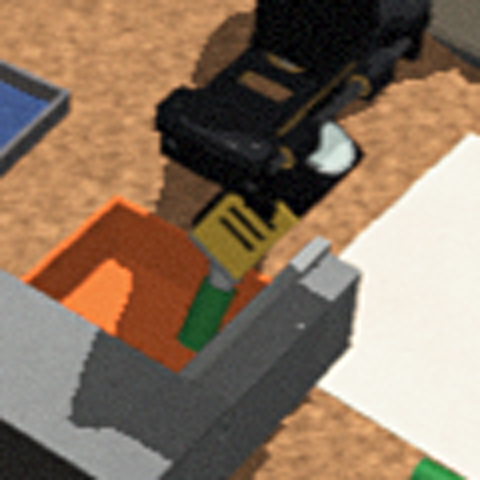

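The cell is sliding out at about (208,315) above the tray. I tap once more and check numerically.

>>> {"api": "jog_arm", "payload": {
  "motion": "0,0,0,0,0.03;0,0,0,0,0.03;0,0,0.035,0,0.03;0,0,0.043,0,0.03;0,0,0,0,0.03;0,0,0,0,0.03;0,0,0,0,0.03;0,0,0,0,0.03"
}}

```text
time: 12.9
ee_pos: [0.5407, 0.0862, 0.2148]
eef_rot: [0.694, 0.72, -0.001, -0.0]
ft_force: [-0.0, -0.1, -1.8]
width: 0.044
grip_force: 50.0
```

Add to h.py:
```python
def blobs(c,lo,hi,box=None,amin=15):
    hsv=cv2.cvtColor(c["img"],cv2.COLOR_RGB2HSV); m=cv2.inRange(hsv,np.array(lo),np.array(hi))
    n,l,st,ce=cv2.connectedComponentsWithStats(m); return [(st[i].tolist(),ce[i].round(1).tolist()) for i in range(1,n) if st[i][4]>=amin]
GREEN=((45,110,30),(80,255,255)); YEL=((22,150,60),(34,255,255)); BLU=((105,150,60),(122,255,255)); ORG=((5,190,60),(17,255,255))
```

```bash
python3 -c "
from h import *
for n in ('scene','top'):
    c=r.camera(n); save(c,n+'8.png'); print(n,blobs(c,*GREEN))
f=[]
for i in range(6): r.camera('wrist'); f.append(r.read_state()['ft_force'][2])
print(np.mean(f))
c=r.camera('scene');print('yel',[b for b in blobs(c,*YEL)]); print('tray',proj(c,[.545,-.015,.005]))
"
```

```text
scene [([174, 131, 39, 32, 321], [193.6, 147.4]), ([324, 189, 13, 18, 128], [329.6, 197.8]), ([381, 234, 20, 16, 160], [390.0, 240.9])]
top [([322, 90, 41, 8, 261], [341.8, 93.9]), ([457, 154, 32, 42, 627], [471.6, 175.0]), ([219, 210, 18, 10, 138], [227.3, 214.6])]
-1.8584272606657108
yel [([327, 168, 27, 20, 204], [338.6, 176.8]), ([186, 185, 22, 20, 187], [195.6, 193.9])]
tray (np.float64(316.1251512015253), np.float64(203.0129169958704))
```

```bash
python3 -c "
from h import *
c=r.camera('scene')
print('floor',at(c,329.6,197.8,.018),'hang',onx(c,329.6,197.8,.541))
i=c['img'][150:240,290:380]; cv2.imwrite('pics/s9.png',cv2.resize(i,None,fx=6,fy=6,interpolation=cv2.INTER_CUBIC)[:,:,::-1])
"
```

```text
floor [0.51254932 0.00911704 0.018     ] hang [0.541      0.02970078 0.05654418]
```

View pics/s9.png

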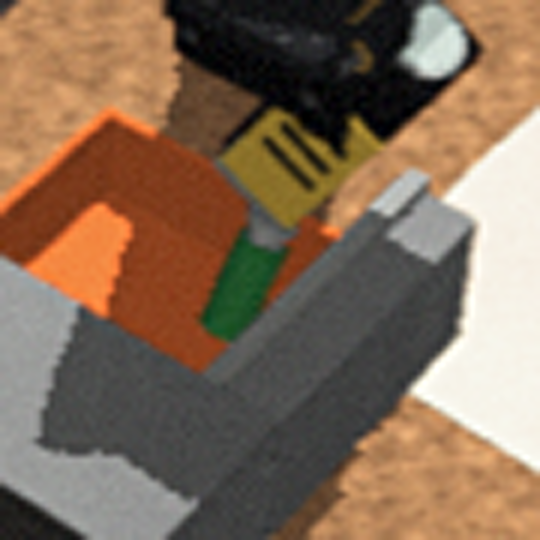

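```bash
python3 -c "
from h import *
c=r.camera('scene')
for u,v in ((215,330),(268,225)):
    p=(290+u/6,150+v/6); print('floor',at(c,*p,.018),'x-plane',onx(c,*p,.541))
p=[onx(c,290+u/6,150+v/6,.563) for u,v in ((222,165),(290,228))]; print('rim',p); a=p[0]-p[1]; print('tilt',np.degrees(np.arctan2(-a[1],a[2])),np.hypot(a[1],a[2]))
"
```

```text
floor [0.5417135  0.01837203 0.018     ] x-plane [0.541      0.01784491 0.01699698]
floor [ 0.47006915 -0.00529359  0.018     ] x-plane [0.541      0.04465595 0.10927151]
rim [array([0.563     , 0.03302214, 0.15753247]), array([0.563     , 0.07207694, 0.14388333])]
tilt 70.73615689970798 0.04137120251544557
```

The cell lies low in the tray and the grip carries only the torch's weight. Next is the bin, so I compute the moves there.

Add to h.py:
```python
def rk(x,y): a=np.radians(5.4); return np.array([.543,-.297])+[x*np.cos(a)-y*np.sin(a), x*np.sin(a)+y*np.cos(a)]
```

```bash
python3 -c "
from h import *
p=rk(.06,-.057); print(p); goto(*p,.215,95.4)
goto(*p,.12,95.4)"
```

```text
[ 0.60809789 -0.34810053]
t 13.4 yaw 92.1 tilt 0.0 row [-0.437   0.0507  0.001 ] turn -0.057 dist 0.44 j [ 0.6   0.31 -1.    1.64  0.27  1.34 -0.4 ]
t 13.4 yaw 92.1 tilt 0.0 row [-0.437   0.0507  0.096 ] turn -0.057 dist 0.45 j [ 0.6   0.31 -1.    1.64  0.27  1.34 -0.4 ]
```

>>> {"api": "jog_arm", "payload": {
  "motion": "0,0,-0.02,0,0.03;-0.04,0.01,-0.04,0,0.03;-0.08,0.01,-0.04,0,0.03;-0.437,0.05,0,-0.057,0.03;-0.437,0.05,0,-0.057,0.03;-0.437,0.05,0,-0.057,0.03;-0.437,0.05,0,-0.057,0.03;-0.437,0.05,0,-0.057,0.03;-0.437,0.05,0,-0.057,0.03;-0.437,0.05,0,-0.057,0.03;-0.437,0.05,0.03,-0.057,0.03;-0.437,0.05,0.06,-0.057,0.03"
}}

```text
time: 14.65
ee_pos: [0.607, -0.352, 0.1545]
eef_rot: [0.675, 0.738, -0.0, 0.0]
ft_force: [-0.1, 0.5, -3.0]
width: 0.0435
grip_force: 50.0
```

```bash
python3 -c "
from h import *
p=rk(.06,-.057); goto(*p,.12,95.4)
c=r.camera('top'); print('top',blobs(c,*GREEN)); save(c,'top10.png'); print([np.round(at(c,*b[1],.018),3) for b in blobs(c,*GREEN)])
c=r.camera('scene'); print('scene',blobs(c,*GREEN), [np.round(at(c,*b[1],.018),3) for b in blobs(c,*GREEN)])
for q in ([-.0,0],[.06,-.07]): print(proj(c,[*rk(*q),.005]))
"
```

```text
t 14.7 yaw 95.1 tilt 0.05 row [0.0038 0.0015 0.0345] turn -0.005 dist 0.035 j [ 0.95  0.66 -0.77  1.28  0.45  1.37  0.29]
top [([323, 90, 40, 8, 253], [342.2, 93.9]), ([302, 207, 7, 7, 37], [305.1, 210.1]), ([219, 210, 18, 10, 137], [227.2, 214.6])]
[array([ 0.877, -0.104,  0.018]), array([0.531, 0.015, 0.018]), array([0.525, 0.234, 0.018])]
scene [([174, 135, 34, 28, 242], [190.6, 150.5]), ([324, 188, 14, 19, 123], [329.7, 197.4]), ([381, 234, 20, 16, 158], [390.0, 241.0])] [array([ 0.642, -0.454,  0.018]), array([0.511, 0.008, 0.018]), array([0.53 , 0.233, 0.018])]
(np.float64(248.1751155300958), np.float64(159.4701830200625))
(np.float64(218.89407700766677), np.float64(161.27614827541137))
```

The first cell seems to stand upright in the tray, which is fine: its middle is about 37 mm high. I lower the torch into the bin.

>>> {"api": "jog_arm", "payload": {
  "motion": "0.004,0,0.02,0,0.03;0.004,0,0.04,0,0.03;0.004,0,0.055,0,0.03;0.004,0,0.06,0,0.03;0.004,0,0.06,0,0.03",
  "grip_n": 12
}}

```text
time: 15.25
ee_pos: [0.6072, -0.3441, 0.0965]
eef_rot: [0.673, 0.74, -0.0, 0.0]
ft_force: [0.3, -0.5, -0.7]
width: 0.0439
grip_force: 12.0
```

>>> {"api": "jog_arm", "payload": {
  "motion": "0.001,0,0.004,0,0.03;0.002,0,0.008,0,0.03;0.003,0,0.012,0,0.03;0.003,0,0.012,0,0.03",
  "grip_n": 12
}}

```text
time: 15.65
ee_pos: [0.6077, -0.34, 0.0869]
eef_rot: [0.673, 0.74, 0.001, 0.001]
ft_force: [-6.2, 6.0, 11.0]
width: 0.0438
grip_force: 12.0
```

```bash
python3 -c "
from h import *
p=rk(.06,-.057); goto(*p,.12,95.4)
c=r.camera('scene'); i=c['img'][100:190,190:290]; cv2.imwrite('pics/s11.png',cv2.resize(i,None,fx=6,fy=6,interpolation=cv2.INTER_CUBIC)[:,:,::-1])
print('yel',blobs(c,*YEL))
"
```

```text
t 15.7 yaw 95.4 tilt 0.1 row [-0.0081 -0.0003 -0.0331] turn 0.001 dist 0.034 j [ 0.94  0.7  -0.75  1.37  0.48  1.25  0.25]
yel [([205, 144, 24, 17, 130], [214.4, 151.8]), ([186, 185, 21, 20, 186], [195.7, 193.8])]
```

Contact at TCP z ≈ 0.09 matches the model (rim corner 84 mm below the TCP). I now rotate the torch down flat along an arc with a light grip.

>>> {"api": "jog_arm", "payload": {
  "motion": "0.011,0,0.004,0,0.03;0.022,0,0.008,0,0.03;0.034,0,0.014,0,0.03;0.045,0,0.021,0,0.03;0.055,0,0.03,0,0.03;0.064,0,0.04,0,0.03;0.070,0,0.05,0,0.03",
  "grip_n": 7
}}

```text
time: 16.4
ee_pos: [0.6001, -0.2702, 0.0329]
eef_rot: [0.673, 0.74, 0.0, -0.0]
ft_force: [0.5, 0.7, -0.4]
width: 0.0436
grip_force: 7.0
```

```bash
python3 -c "
from h import *
goto(.6,-.3,.008,95.4)
c=r.camera('scene'); print('yel',blobs(c,*YEL))
"
```

```text
t 16.4 yaw 95.4 tilt 0.03 row [-0.0296 -0.0029  0.0249] turn 0.001 dist 0.039 j [ 0.89  0.69 -0.75  1.52  0.5   1.13  0.13]
yel [([186, 185, 21, 21, 185], [195.8, 193.9])]
```

>>> {"api": "jog_arm", "payload": {
  "motion": "0.005,0,0.01,0,0.03;0.009,0,0.02,0,0.03;0.010,0,0.024,0,0.03;0.010,0,0.024,0,0.03",
  "grip_n": 7
}}

```text
time: 16.85
ee_pos: [0.5992, -0.2619, 0.0094]
eef_rot: [0.673, 0.739, -0.0, 0.0]
ft_force: [-0.2, -0.7, -1.9]
width: 0.0438
grip_force: 7.0
```

```bash
python3 -c "
from h import *
goto(.6,-.3,.008,95.4)
c=r.camera('scene'); i=c['img'][100:190,190:290]; cv2.imwrite('pics/s12.png',cv2.resize(i,None,fx=6,fy=6,interpolation=cv2.INTER_CUBIC)[:,:,::-1])
"
```

```text
t 16.9 yaw 95.4 tilt 0.02 row [-0.038  -0.0027  0.0014] turn -0.001 dist 0.038 j [ 0.87  0.71 -0.74  1.55  0.52  1.09  0.1 ]
```

>>> {"api": "jog_arm", "payload": {
  "motion": "0,0,0.002,0,0.055;0,0,0.002,0,0.06;0,0,0.002,0,0.06;0,0,0.002,0,0.06;0,0,-0.04,0,0.06;0,0,-0.08,0,0.07;0,0,-0.13,0,0.087;0,0,-0.18,0,0.087;0,0,-0.19,0,0.087"
}}

```text
time: 17.8
ee_pos: [0.6017, -0.2616, 0.2069]
eef_rot: [0.673, 0.74, 0.002, 0.004]
ft_force: [0.2, 1.2, 0.0]
width: 0.0828
grip_force: 0.0
```

```bash
python3 -c "
from h import *
goto(.6,-.3,.008,95.4)
c=r.camera('scene'); i=c['img'][90:210,180:360]; cv2.imwrite('pics/s13.png',cv2.resize(i,None,fx=4.4,fy=4.4,interpolation=cv2.INTER_CUBIC)[:,:,::-1]); print(blobs(c,*YEL))
c=r.camera('top'); save(c,'top13.png'); print(blobs(c,*YEL),blobs(c,*GREEN))
"
```

```text
t 17.8 yaw 95.4 tilt 0.51 row [-0.0373 -0.0069  0.199 ] turn -0.0 dist 0.203 j [ 0.92  0.53 -0.83  1.37  0.39  1.4   0.19]
[([218, 150, 31, 28, 397], [232.0, 162.2]), ([186, 185, 22, 21, 180], [195.8, 194.2])]
[([396, 127, 7, 8, 47], [399.3, 130.4]), ([399, 173, 14, 19, 196], [405.8, 181.8])] [([322, 90, 41, 8, 255], [341.9, 93.8]), ([302, 207, 7, 7, 37], [305.1, 210.1]), ([219, 210, 18, 10, 138], [227.3, 214.6])]
```

View pics/s13.png

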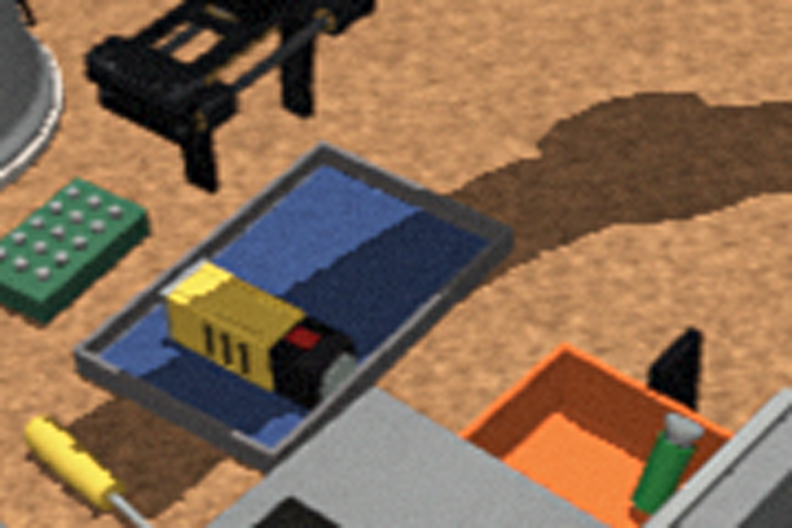

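The yellow torch lies flat in the bin at about (260,335) in the crop, and the cell stands upright in the tray at (665,465). Next is the blue torch.

```bash
python3 -c "
from h import *
c=r.camera('top'); print('cup',at(c,195.8,142.9,.025))
goto(.615,.358,.2,85.5)"
```

```text
cup [0.73593326 0.3242882  0.025     ]
t 17.9 yaw 95.4 tilt 0.06 row [ 6.154e-01  7.370e-02 -4.000e-04] turn 0.172 dist 0.62 j [ 0.91  0.53 -0.83  1.37  0.39  1.4   0.19]
```

>>> {"api": "jog_arm", "payload": {
  "motion": "0.62,0,0,0,0.07;0.62,0,0,0,0.07;0.62,0,0,0,0.07;0.62,0,0,0.1,0.07;0.62,0,0,0.17,0.07;0.62,0,0,0.17,0.07;0.62,0,0,0.17,0.07;0.62,0,0,0.17,0.07;0.62,0,0,0.17,0.07;0.62,0,0,0.17,0.07;0.62,0,0,0.17,0.07;0.62,0,0,0.17,0.07"
}}

```text
time: 19.15
ee_pos: [0.542, 0.3369, 0.1975]
eef_rot: [0.734, 0.68, -0.002, -0.0]
ft_force: [1.2, -0.0, 0.6]
width: 0.07
grip_force: 0.0
```

```bash
python3 -c "
from h import *
goto(.615,.358,.13,85.5)"
```

```text
t 19.1 yaw 85.6 tilt 0.18 row [0.0268 0.0713 0.0672] turn 0.002 dist 0.102 j [ 0.04  0.54 -0.95  1.42  0.44  1.4  -0.99]
```

>>> {"api": "jog_arm", "payload": {
  "motion": "0.027,0.071,0.067,0,0.08;0.027,0.071,0.067,0,0.08;0.027,0.071,0.067,0,0.08;0.027,0.071,0.067,0,0.08"
}}

```text
time: 19.55
ee_pos: [0.6146, 0.3569, 0.1289]
eef_rot: [0.733, 0.68, -0.003, -0.001]
ft_force: [-1.1, 0.8, 0.8]
width: 0.0794
grip_force: 0.0
```

Run:
```python
from h import *
goto(.615,.358,.005,85.5)
c=r.camera("wrist"); save(c,"w14.png")
hsv=cv2.cvtColor(c["img"],cv2.COLOR_RGB2HSV); m=cv2.inRange(hsv,np.array((105,130,40)),np.array((125,255,255)))
for v in range(205,240,6):
    x=np.nonzero(m[v,200:460])[0]+200
    if len(x): print(v,x.min(),x.max(),len(x), np.round(at(c,(x.min()+x.max())/2,v,.044),3))
for n,l,s in (("wrist","torch_blue",.044),):
    for d in r.regions_of(n,l)[:2]:
        ys,xs=np.nonzero(d["pixels"]); print(d["p"],xs.min(),xs.max(),ys.min(),ys.max(),at(c,(xs.min()+xs.max())/2,ys.min(),.04))
print(proj(c,[.615,.358,.044]))
# dark cap
g=c["img"].max(2)
for v in (150,160,170,180,190,200):
    x=np.nonzero(g[v,250:420]<60)[0]+250
    if len(x): print(v,x.min(),x.max())
```

```text
t 19.6 yaw 85.7 tilt 0.34 row [0.0015 0.001  0.1239] turn 0.003 dist 0.124 j [-0.06  0.74 -0.86  1.27  0.55  1.38 -0.97]
205 302 352 51 [0.62  0.358 0.044]
211 303 352 50 [0.62  0.353 0.044]
217 303 352 50 [0.62  0.348 0.044]
223 303 351 49 [0.619 0.342 0.044]
229 303 351 49 [0.619 0.337 0.044]
235 303 351 49 [0.618 0.331 0.044]
0.65 301 355 145 302 [0.62447655 0.40804802 0.04      ]
(np.float64(321.01592632039535), np.float64(205.6971539410629))
150 304 353
160 302 354
170 302 354
180 302 353
190 302 353
200 304 351
```

The torch axis is 4.5 mm to the side, and the head end is at y ≈ 0.405. I correct for that and grip lightly.

>>> {"api": "jog_arm", "payload": {
  "motion": "0.008,0.0055,0.03,0,0.08;0.008,0.0055,0.07,0,0.08;0.008,0.0055,0.11,0,0.08;0.008,0.0055,0.123,0,0.08;0.008,0.0055,0.123,0,0.03;0.008,0.0055,0.123,0,0.03;0.008,0.0055,0.123,0,0.03;0.008,0.0055,0.123,0,0.03;0.008,0.0055,0.123,0,0.03;0.008,0.0055,0.123,0,0.03;0.008,0.0055,0.123,0,0.03",
  "grip_n": 6
}}

```text
time: 20.75
ee_pos: [0.622, 0.3652, 0.0109]
eef_rot: [0.734, 0.68, 0.0, 0.0]
ft_force: [-2.7, -1.7, 6.4]
width: 0.0439
grip_force: 6.0
```

>>> {"api": "jog_arm", "payload": {
  "motion": "0,0,-0.005,0,0.03;0,0,-0.012,0,0.03;0,0,-0.02,0,0.03;0,0,-0.03,0,0.03;0,0,-0.04,0,0.03;0,0,-0.05,0,0.03;0,0,-0.055,0,0.03;0,0,-0.06,0,0.03"
}}

```text
time: 21.55
ee_pos: [0.6219, 0.3649, 0.0706]
eef_rot: [0.733, 0.68, 0.0, 0.0]
ft_force: [-0.4, -0.3, -3.0]
width: 0.044
grip_force: 6.0
```

>>> {"api": "jog_arm", "payload": {
  "motion": "0,0,0,0,0.03;0,0,-0.005,0,0.03;0,0,-0.012,0,0.03;0,0,-0.02,0,0.03;0,0,-0.03,0,0.03;0,0,-0.04,0,0.03;0,0,-0.048,0,0.03;0,0,-0.052,0,0.03;0,0,-0.054,0,0.03",
  "grip_n": 3.2
}}

```text
time: 22.45
ee_pos: [0.622, 0.365, 0.1246]
eef_rot: [0.733, 0.68, 0.0, 0.0]
ft_force: [-0.8, 0.2, -2.9]
width: 0.044
grip_force: 3.2
```

Run:
```python
from h import *
c=r.camera("scene"); save(c,"s15.png"); print(blobs(c,*BLU),blobs(c,*GREEN))
hsv=cv2.cvtColor(c["img"],cv2.COLOR_RGB2HSV); m=cv2.inRange(hsv,*map(np.array,BLU))
m[:, :360]=0; m[:,470:]=0; m[:200]=0;m[310:]=0
cn=max(cv2.findContours(m,0,1)[0],key=cv2.contourArea); print(cv2.approxPolyDP(cn,2,True)[:,0].tolist())
```

```text
[([258, 14, 11, 4, 17], [263.5, 15.3]), ([523, 14, 82, 81, 3896], [562.3, 53.0]), ([465, 215, 57, 70, 762], [493.0, 248.9]), ([338, 253, 20, 32, 270], [347.7, 268.0]), ([563, 252, 26, 32, 401], [576.0, 266.9]), ([393, 269, 23, 18, 160], [402.3, 277.7]), ([290, 320, 41, 41, 961], [311.0, 339.7])] [([174, 131, 39, 32, 284], [192.4, 149.0]), ([193, 134, 8, 7, 15], [196.7, 136.3]), ([324, 189, 13, 18, 121], [329.6, 197.4]), ([381, 234, 20, 14, 153], [389.8, 240.7])]
[[393, 273], [403, 286], [415, 281], [411, 281], [401, 270], [397, 269]]
```

```bash
python3 -c "
from h import *
c=r.camera('scene')
p=[onx(c,u,v,.644) for u,v in ((393,273),(403,286))]; print(p)
a=p[0]-p[1]; print('rim',np.hypot(a[1],a[2]),'tilt',np.degrees(np.arctan2(-a[1],a[2])))
g=np.array([.365,.1436]); m=(p[0]+p[1])[1:]/2-g; print(m,np.hypot(*m),np.degrees(np.arctan2(-m[1],-m[0])))
i=c['img'][225:315,350:460]; cv2.imwrite('pics/s16.png',cv2.resize(i,None,fx=6,fy=6,interpolation=cv2.INTER_CUBIC)[:,:,::-1])
print(i[30:,30:80].reshape(-1,3).min(0))
"
```

```text
[array([0.644     , 0.31059788, 0.06866422]), array([0.644     , 0.34406735, 0.04409854])]
rim 0.04151720184343004 tilt 53.72235429587053
[-0.03766738 -0.08721862] 0.09500483895142212 66.64177971084035
[0 0 0]
```

The blue torch hangs at about 60–65°. I firm up the grip and travel slowly with gentle ramps so the cell stays in.

>>> {"api": "jog_arm", "payload": {
  "motion": "0,0,0,0,0.03;0,0,0,0,0.03;0,0,0,0,0.03;0,0,-0.003,0,0.03;0,0,-0.009,0,0.03;0,0,-0.018,0,0.03;0,0,-0.03,0,0.03;0,0,-0.045,0,0.03;0,0,-0.06,0,0.03;0,0,-0.073,0,0.03;0,0,-0.083,0,0.03;0,0,-0.09,0,0.03",
  "grip_n": 50
}}

```text
time: 23.75
ee_pos: [0.622, 0.3651, 0.2153]
eef_rot: [0.733, 0.68, 0.0, 0.0]
ft_force: [0.3, 0.1, -2.0]
width: 0.0436
grip_force: 50.0
```

```bash
python3 -c "
from h import *
goto(.578,.094,.22,92.1)"
```

```text
t 23.8 yaw 85.6 tilt 0.05 row [-0.2736 -0.0233 -0.0048] turn -0.113 dist 0.275 j [-0.09  0.7  -0.88  1.13  0.52  1.52 -0.94]
```

>>> {"api": "jog_arm", "payload": {
  "motion": "-0.004,0,-0.001,0,0.03;-0.012,-0.001,-0.002,-0.01,0.03;-0.025,-0.002,-0.003,-0.02,0.03;-0.043,-0.004,-0.004,-0.03,0.03;-0.065,-0.006,-0.005,-0.04,0.03;-0.09,-0.008,-0.005,-0.05,0.03;-0.115,-0.01,-0.005,-0.06,0.03;-0.14,-0.012,-0.005,-0.07,0.03;-0.165,-0.014,-0.005,-0.08,0.03;-0.19,-0.016,-0.005,-0.09,0.03;-0.215,-0.018,-0.005,-0.1,0.03;-0.238,-0.02,-0.005,-0.113,0.03"
}}

```text
time: 24.95
ee_pos: [0.5832, 0.1263, 0.2185]
eef_rot: [0.694, 0.72, -0.001, 0.0]
ft_force: [-0.1, 0.2, -3.0]
width: 0.0439
grip_force: 50.0
```

```bash
python3 -c "
from h import *
goto(.578,.094,.22,92.1)"
```

```text
t 24.9 yaw 92.1 tilt 0.08 row [-0.0321 -0.0063 -0.0015] turn -0.0 dist 0.033 j [ 0.46  0.44 -0.98  1.51  0.36  1.39 -0.51]
```

>>> {"api": "jog_arm", "payload": {
  "motion": "-0.015,-0.003,0,0,0.03;-0.025,-0.006,0,0,0.03;-0.031,-0.006,0,0,0.03;-0.032,-0.006,0,0,0.03;-0.032,-0.006,0,0,0.03"
}}

```text
time: 25.45
ee_pos: [0.579, 0.0974, 0.219]
eef_rot: [0.694, 0.72, 0.0, -0.0]
ft_force: [0.2, 0.6, -2.8]
width: 0.0438
grip_force: 50.0
```

Run:
```python
from h import *
goto(.578,.094,.22,92.1)
c=r.camera("scene"); save(c,"s17.png"); print(blobs(c,*BLU,amin=40)[:8],blobs(c,*GREEN))
hsv=cv2.cvtColor(c["img"],cv2.COLOR_RGB2HSV); m=cv2.inRange(hsv,*map(np.array,BLU))
m[:,:310]=0;m[:,380:]=0;m[:150]=0;m[230:]=0
cn=max(cv2.findContours(m,0,1)[0],key=cv2.contourArea); print(cv2.approxPolyDP(cn,2,True)[:,0].tolist())
i=c['img'][140:240,290:400]; cv2.imwrite('pics/s17c.png',cv2.resize(i,None,fx=6,fy=6,interpolation=cv2.INTER_CUBIC)[:,:,::-1])
```

```text
t 25.4 yaw 92.2 tilt 0.01 row [-0.0033 -0.0011 -0.001 ] turn 0.001 dist 0.004 j [ 0.52  0.41 -0.98  1.53  0.34  1.38 -0.45]
[([523, 14, 82, 81, 3900], [562.4, 53.0]), ([321, 179, 25, 21, 212], [332.0, 189.0]), ([465, 215, 57, 70, 766], [493.1, 248.8]), ([337, 253, 21, 32, 269], [347.6, 268.2]), ([563, 252, 26, 32, 397], [576.1, 266.9]), ([290, 320, 41, 41, 959], [311.0, 339.7])] [([174, 131, 39, 32, 286], [193.6, 148.7]), ([188, 134, 16, 10, 40], [195.7, 138.6]), ([324, 198, 9, 9, 45], [327.3, 202.3]), ([381, 234, 20, 16, 158], [390.0, 240.9])]
[[330, 179], [321, 189], [332, 199], [345, 185], [336, 182], [341, 187], [339, 189]]
```

```bash
python3 -c "
from h import *
c=r.camera('scene')
p=[onx(c,u,v,.601) for u,v in ((321,189),(332,199.5))]; print(p)
a=p[0]-p[1]; print('rim',np.hypot(a[1],a[2]),'tilt',np.degrees(np.arctan2(-a[1],a[2])))
print('rel',p[1]-np.array(r.read_state()['ee_pos']))
"
```

```text
[array([0.601     , 0.04365331, 0.15093651]), array([0.601     , 0.08114469, 0.13701124])]
rim 0.03999395992667427 tilt 69.62370140150031
rel [ 0.02205235 -0.01680389 -0.08201972]
```

>>> {"api": "jog_arm", "payload": {
  "motion": "-0.004,0,0,0,0.03;-0.0075,0,0,0,0.03;-0.0075,0,0,0,0.03;-0.0075,0,0.035,0,0.03;-0.0075,0,0.044,0,0.03;-0.0075,0,0.02,0,0.03;-0.0075,0,0,0,0.03;-0.0075,0,0,0,0.03"
}}

```text
time: 26.35
ee_pos: [0.5806, 0.0901, 0.2218]
eef_rot: [0.694, 0.72, 0.002, 0.001]
ft_force: [0.5, 0.5, -2.3]
width: 0.0441
grip_force: 50.0
```

```bash
python3 -c "
from h import *
c=r.camera('scene'); save(c,'s18.png'); print(blobs(c,*BLU,amin=40)[1],blobs(c,*GREEN))
"
```

```text
([318, 176, 26, 20, 206], [329.0, 185.3]) [([174, 131, 39, 32, 284], [193.7, 148.3]), ([193, 134, 11, 6, 18], [198.1, 136.7]), ([324, 192, 14, 15, 97], [329.7, 199.0]), ([306, 194, 13, 15, 93], [312.1, 200.6]), ([381, 234, 20, 16, 159], [390.1, 240.9])]
```

>>> {"api": "jog_arm", "payload": {
  "motion": "0,0,0,0,0.03;0,0,0,0,0.03;0,0,0,0,0.03"
}}

```text
time: 26.7
ee_pos: [0.579, 0.0892, 0.2182]
eef_rot: [0.694, 0.72, -0.0, -0.0]
ft_force: [-0.1, -0.8, -2.2]
width: 0.0434
grip_force: 50.0
```

```bash
python3 -c "
from h import *
for n in('scene','top'):
    c=r.camera(n); save(c,n+'19.png')
    for b in blobs(c,*GREEN): print(n,b,np.round(at(c,*b[1],.018),3))
c=r.camera('scene');print(c['img'].shape, proj(c,[.48,-.08,.06]),proj(c,[.48,.055,.06]))
print(np.mean([ (r.camera('wrist'),r.read_state()['ft_force'][2])[1] for i in range(6)]))
"
```

```text
scene ([174, 131, 39, 32, 305], [193.4, 147.7]) [ 0.628 -0.458  0.018]
scene ([301, 192, 14, 12, 92], [306.7, 197.7]) [ 0.556 -0.042  0.018]
scene ([324, 192, 13, 15, 94], [329.8, 199.3]) [0.517 0.013 0.018]
scene ([381, 234, 20, 16, 158], [389.9, 240.9]) [0.53  0.233 0.018]
top ([322, 90, 41, 8, 255], [342.0, 93.8]) [ 0.877 -0.104  0.018]
top ([457, 154, 32, 42, 617], [471.5, 174.9]) [ 0.618 -0.462  0.018]
top ([219, 210, 18, 10, 138], [227.3, 214.6]) [0.525 0.234 0.018]
(400, 640, 3) (np.float64(313.59702888783136), np.float64(167.78832629277198)) (np.float64(349.78429312804195), np.float64(189.30554431170458))
-2.0537548114925808
```

The second cell is in the tray (≈0.556, −0.042). The blue torch goes to the bin now.

>>> {"api": "jog_arm", "payload": {
  "motion": "0,0,-0.02,0,0.03;-0.03,-0.01,-0.04,0,0.03;-0.07,-0.02,-0.04,-0.057,0.03;-0.12,-0.03,-0.04,-0.057,0.03;-0.17,-0.04,-0.04,-0.057,0.03;-0.22,-0.05,-0.04,-0.057,0.03;-0.27,-0.06,-0.04,-0.057,0.03;-0.32,-0.07,-0.03,-0.057,0.03;-0.37,-0.075,-0.01,-0.057,0.03;-0.41,-0.075,0.02,-0.057,0.03;-0.43,-0.075,0.04,-0.057,0.03;-0.43,-0.075,0.05,-0.057,0.03"
}}

```text
time: 28.35
ee_pos: [0.5176, -0.3479, 0.1655]
eef_rot: [0.676, 0.737, -0.001, -0.002]
ft_force: [-0.4, -0.1, -2.1]
width: 0.0437
grip_force: 50.0
```

```bash
python3 -c "
from h import *
p=rk(-.06,-.048); print(p); goto(*p,.1,95.4)"
```

```text
[ 0.48778348 -0.35043347]
t 28.4 yaw 95.0 tilt 0.22 row [-0.     -0.0296  0.0656] turn -0.007 dist 0.072 j [ 1.12  0.49 -0.81  1.5   0.36  1.31  0.36]
```

>>> {"api": "jog_arm", "payload": {
  "motion": "0,-0.015,0.01,0,0.03;0,-0.03,0.03,-0.007,0.03;0,-0.03,0.05,-0.007,0.03;0,-0.03,0.06,-0.007,0.03;0,-0.03,0.066,-0.007,0.03;0,-0.03,0.066,-0.007,0.03",
  "grip_n": 12
}}

```text
time: 28.95
ee_pos: [0.4908, -0.3453, 0.1029]
eef_rot: [0.67, 0.742, 0.0, -0.0]
ft_force: [0.5, -0.5, -1.5]
width: 0.0438
grip_force: 12.0
```

```bash
python3 -c "
from h import *
p=rk(-.06,-.048); goto(*p,.092,95.4)"
```

```text
t 28.9 yaw 95.8 tilt 0.03 row [-0.0048 -0.0035  0.0109] turn 0.008 dist 0.012 j [ 1.16  0.49 -0.8   1.64  0.38  1.17  0.37]
```

>>> {"api": "jog_arm", "payload": {
  "motion": "-0.003,0,0.006,0,0.03;-0.003,0,0.01,0,0.03;-0.003,0,0.013,0,0.03;-0.003,0,0.016,0,0.03",
  "grip_n": 12
}}

```text
time: 29.35
ee_pos: [0.4922, -0.3478, 0.0891]
eef_rot: [0.67, 0.742, 0.001, 0.001]
ft_force: [-4.9, 7.7, 15.5]
width: 0.0439
grip_force: 12.0
```

```bash
python3 -c "
from h import *
p=rk(-.06,-.048); goto(*p,.092,95.4)"
```

```text
t 29.4 yaw 95.8 tilt 0.09 row [-0.0022 -0.0046 -0.0029] turn 0.008 dist 0.006 j [ 1.15  0.51 -0.79  1.64  0.39  1.15  0.37]
```

Contact came at the same height as before, so I use the same arc.

>>> {"api": "jog_arm", "payload": {
  "motion": "0.011,0,0.004,0,0.03;0.022,0,0.008,0,0.03;0.034,0,0.014,0,0.03;0.045,0,0.021,0,0.03;0.055,0,0.03,0,0.03;0.064,0,0.04,0,0.03;0.070,0,0.05,0,0.03;0.075,0,0.06,0,0.03;0.079,0,0.07,0,0.03;0.08,0,0.076,0,0.03;0.08,0,0.077,0,0.03",
  "grip_n": 7
}}

```text
time: 30.45
ee_pos: [0.4825, -0.2695, 0.0096]
eef_rot: [0.671, 0.742, -0.0, -0.0]
ft_force: [-2.8, 1.0, 9.3]
width: 0.0437
grip_force: 7.0
```

```bash
python3 -c "
from h import *
goto(.6,-.3,.008,95.4)"
```

```text
t 30.4 yaw 95.8 tilt 0.04 row [-0.0422  0.1138  0.0016] turn 0.006 dist 0.121 j [ 1.07  0.52 -0.78  1.83  0.44  0.97  0.2 ]
```

>>> {"api": "jog_arm", "payload": {
  "motion": "0,0,0,0,0.055;0,0,0,0,0.06;0,0,0,0,0.06;0,0,0,0,0.06;0,0,-0.03,0,0.06;0,0,-0.07,0,0.06;0,0,-0.12,0,0.06;0,0,-0.16,0,0.06;0,0,-0.17,0,0.06"
}}

```text
time: 31.35
ee_pos: [0.4847, -0.2698, 0.1847]
eef_rot: [0.67, 0.742, 0.0, 0.003]
ft_force: [0.2, -0.2, -0.1]
width: 0.0598
grip_force: 0.0
```

Run:
```python
from h import *
c=r.camera("scene"); save(c,"s20.png")
for u in ([-.06,-.07],[-.06,.07],[.06,-.07],[.06,.07]): print(np.round(proj(c,[*rk(*u),.049])))
hsv=cv2.cvtColor(c["img"],cv2.COLOR_RGB2HSV)
for l in("torch_blue","torch_yellow"):
    for n in("scene","top"):
        if n=="top": k=r.camera("top")
        else: k=r.camera("scene")
        for d in r.regions_of(n,l)[:1]:
            ys,xs=np.nonzero(d["pixels"]); print(l,n,round(d["p"],2),np.round(at(k,xs.mean(),ys.mean(),.04),3),xs.min(),xs.max(),ys.min(),ys.max())
k=r.camera("top"); m=cv2.inRange(cv2.cvtColor(k["img"],cv2.COLOR_RGB2HSV),*map(np.array,GREEN)); m[:,:200]=0;m[:,250:]=0
b=cv2.minAreaRect(np.argwhere(m)[:,::-1].astype(np.float32)); print(b)
bp=cv2.boxPoints(b); P=[at(k,*q,.018)[:2] for q in bp]; print(np.round(P,3)); print([np.round(at(k,*x["position"]*np.array([640,400]),.018),3) if 0 else (round(x["p"],2),np.round(at(k,x["position"][0]*640,x["position"][1]*400,.018),3)) for x in r.recognise("top","cell_red_mid")])
goto(.528,.238,.15,90)
```

```text
[242. 131.]
[277. 147.]
[217. 151.]
[252. 169.]
torch_blue scene 0.96 [ 0.492 -0.284  0.04 ] 241 283 129 160
torch_blue top 0.65 [ 0.48  -0.253  0.04 ] 390 421 214 233
torch_yellow scene 0.81 [ 0.607 -0.272  0.04 ] 217 261 149 181
torch_yellow top 0.75 [ 0.596 -0.238  0.04 ] 382 424 173 193
((227.4505157470703, 214.5049591064453), (7.860793590545654, 17.51265525817871), 84.2894058227539)
[[0.535 0.259]
 [0.538 0.21 ]
 [0.516 0.208]
 [0.512 0.256]]
[(0.79, array([0.534, 0.238, 0.018])), (0.21, array([0.739, 0.323, 0.018]))]
t 31.9 yaw 95.8 tilt 0.06 row [0.4999 0.0965 0.0297] turn 0.101 dist 0.51 j [ 1.17  0.32 -0.89  1.68  0.26  1.27  0.33]
```

Both torches lie flat in the bin. Next is the loose cell at (0.527, 0.238), lying roughly along y.

>>> {"api": "jog_arm", "payload": {
  "motion": "0.5,0.095,0.02,0.05,0.06;0.5,0.095,0.02,0.05,0.06;0.5,0.095,0.02,0.05,0.06;0.5,0.095,0.02,0.05,0.06;0.5,0.095,0.02,0.05,0.06;0.5,0.095,0.02,0.05,0.06;0.5,0.095,0.02,0.05,0.06;0.5,0.095,0.02,0.05,0.06;0.5,0.095,0.02,0.05,0.06;0.5,0.095,0.02,0.05,0.06;0.5,0.095,0.02,0.05,0.06;0.5,0.095,0.02,0.05,0.06"
}}

```text
time: 33.1
ee_pos: [0.5257, 0.2404, 0.1596]
eef_rot: [0.687, 0.726, 0.0, -0.001]
ft_force: [-0.6, -0.2, -0.1]
width: 0.06
grip_force: 0.0
```

Run:
```python
from h import *
goto(.527,.238,.1,93)
c=r.camera("wrist"); save(c,"w21.png"); print(blobs(c,*GREEN)); print(proj(c,[.527,.238,.026]),proj(c,[.527,.256,.02]))
for b in blobs(c,*GREEN): print(np.round(at(c,*b[1],.02),3))
c=r.camera("top"); 
m=cv2.inRange(cv2.cvtColor(c["img"],cv2.COLOR_RGB2HSV),*map(np.array,ORG)); m[:,:250]=0;m[:,350:]=0
b=cv2.minAreaRect(np.argwhere(m)[:,::-1].astype(np.float32)); print(b,[np.round(at(c,*q,.06)[:2],3).tolist() for q in cv2.boxPoints(b)],blobs(c,*GREEN))
```

```text
t 33.1 yaw 93.2 tilt 0.09 row [-0.0025  0.0012  0.0596] turn 0.003 dist 0.06 j [ 0.3   0.46 -1.03  1.63  0.41  1.28 -0.75]
[([309, 175, 24, 50, 1128], [320.6, 199.5])]
(np.float64(321.3226773979509), np.float64(197.43753798556466)) (np.float64(322.319778427567), np.float64(178.89517039252402))
[0.526 0.234 0.02 ]
((298.691162109375, 144.77525329589844), (178.087890625, 63.05830001831055), 71.98530578613281) [[0.942, 0.189], [0.999, 0.013], [0.492, -0.123], [0.444, 0.041]] [([323, 90, 40, 8, 254], [342.1, 93.9]), ([457, 154, 32, 42, 619], [471.5, 175.0]), ([314, 194, 17, 11, 110], [322.0, 199.0]), ([302, 207, 7, 7, 34], [304.8, 210.0])]
```

>>> {"api": "jog_arm", "payload": {
  "motion": "-0.002,0.001,0.04,0,0.06;-0.002,0.001,0.09,0,0.06;-0.002,0.001,0.13,0,0.06;-0.002,0.001,0.15,0,0.06;-0.002,0.001,0.155,0,0.06;-0.002,0.001,0.155,0,0.015;-0.002,0.001,0.155,0,0.015;-0.002,0.001,0.155,0,0.015;-0.002,0.001,0.155,0,0.015;-0.002,0.001,0.155,0,0.015;-0.002,0.001,0.155,0,0.015;-0.002,0.001,0.155,0,0.015",
  "grip_n": 25
}}

```text
time: 34.4
ee_pos: [0.5281, 0.2359, 0.0054]
eef_rot: [0.689, 0.725, 0.0, 0.0]
ft_force: [-0.1, -0.6, 4.6]
width: 0.0251
grip_force: 25.0
```

>>> {"api": "jog_arm", "payload": {
  "motion": "0,0,-0.01,0,0.015;0,0,-0.04,0,0.015;0,0,-0.08,0,0.015;0,0,-0.12,0,0.015;0,0,-0.16,0,0.015;0,0,-0.17,0,0.015"
}}

```text
time: 35.0
ee_pos: [0.529, 0.2373, 0.1798]
eef_rot: [0.689, 0.725, 0.003, 0.001]
ft_force: [0.2, 0.3, -0.8]
width: 0.0253
grip_force: 25.0
```

Run:
```python
from h import *
goto(.572,.013,.18,92.1)
c=r.camera("top"); u,v=proj(c,[.545,-.015,.06]); print(u,v)
hsv=cv2.cvtColor(c["img"],cv2.COLOR_RGB2HSV); m=cv2.inRange(hsv,np.array((3,225,90)),np.array((16,255,255))); m2=np.zeros_like(m); m2[160:250,270:360]=m[160:250,270:360]
n,l,st,ce=cv2.connectedComponentsWithStats(m2); i=1+st[1:,4].argmax(); b=cv2.minAreaRect(np.argwhere(l==i)[:,::-1].astype(np.float32)); print(st[i],[np.round(at(c,*q,.06)[:2],3).tolist() for q in cv2.boxPoints(b)])
print(blobs(c,*GREEN))
```

```text
t 35.0 yaw 93.0 tilt 0.33 row [-0.2262  0.0314 -0.0004] turn 0.015 dist 0.228 j [ 0.32  0.45 -1.04  1.61  0.4   1.31 -0.73]
315.8191072576681 201.80101416827318
[ 289  176   56   51 2079] [[0.61, 0.06], [0.617, -0.088], [0.483, -0.092], [0.477, 0.052]]
[([323, 90, 40, 8, 254], [342.3, 93.8]), ([457, 154, 32, 42, 613], [471.5, 175.0]), ([314, 194, 17, 11, 110], [322.0, 199.0]), ([302, 207, 7, 7, 35], [304.7, 209.9])]
```

>>> {"api": "jog_arm", "payload": {
  "motion": "-0.03,0.005,0,0,0.015;-0.075,0.01,0,0.015,0.015;-0.12,0.02,0,0.015,0.015;-0.165,0.025,0,0.015,0.015;-0.205,0.03,0,0.015,0.015;-0.226,0.031,0.02,0.015,0.015;-0.226,0.031,0.06,0.015,0.015;-0.226,0.031,0.09,0.015,0.015;-0.226,0.031,0.11,0.015,0.015;-0.226,0.031,0.113,0.015,0.015;-0.226,0.031,0.113,0.015,0.015"
}}

```text
time: 36.15
ee_pos: [0.5697, 0.0119, 0.0614]
eef_rot: [0.694, 0.72, -0.0, -0.001]
ft_force: [0.1, -0.2, -0.7]
width: 0.0256
grip_force: 25.0
```

```bash
python3 -c "
from h import *
goto(.572,.013,.066,92.1)"
```

```text
t 36.1 yaw 92.1 tilt 0.1 row [ 0.001   0.0024 -0.0046] turn -0.0 dist 0.005 j [ 0.64  0.53 -0.93  1.75  0.47  1.1  -0.4 ]
```

>>> {"api": "jog_arm", "payload": {
  "motion": "0,0.004,0.003,0,0.015;0,0.004,0.003,0,0.036;0,0.004,0.003,0,0.036;0,0.004,0.003,0,0.036;0,0.004,0.003,0,0.036;0,0.004,-0.03,0,0.036;0,0.004,-0.07,0,0.036;0,0.004,-0.12,0,0.036;-0.03,-0.03,-0.14,0,0.05"
}}

```text
time: 37.05
ee_pos: [0.5446, -0.014, 0.207]
eef_rot: [0.691, 0.722, 0.004, 0.002]
ft_force: [-0.2, -2.0, 1.7]
width: 0.0389
grip_force: 0.0
```

Run:
```python
from h import *
goto(.445,-.020,.17,2.1)
for n in("top","scene"):
    c=r.camera(n); save(c,n+"22.png"); print(n,blobs(c,*GREEN))
```

```text
t 37.0 yaw 92.5 tilt 0.46 row [-0.0018 -0.1     0.0362] turn 1.578 dist 0.106 j [ 0.82  0.32 -1.04  1.66  0.28  1.32 -0.22]
top [([323, 90, 40, 8, 257], [342.2, 93.9]), ([457, 154, 32, 42, 625], [471.5, 174.9]), ([298, 188, 4, 7, 21], [299.8, 190.9])]
scene [([174, 131, 39, 32, 276], [194.1, 147.2]), ([194, 144, 7, 9, 22], [196.7, 148.6]), ([324, 188, 13, 19, 123], [329.7, 197.4]), ([299, 193, 13, 11, 69], [304.5, 197.5])]
```

Now I move back above the fin and turn the wrist, clear of the tray, then look.

>>> {"api": "jog_arm", "payload": {
  "motion": "0,-0.05,0,0.15,0.06;0,-0.1,0,0.3,0.06;0,-0.1,0,0.45,0.06;0,-0.1,0,0.6,0.06;0,-0.1,0,0.75,0.06;0,-0.1,0,0.9,0.06;0,-0.1,0,1.05,0.06;0,-0.1,0,1.2,0.06;0,-0.1,0,1.35,0.06;0,-0.1,0,1.5,0.06;0,-0.1,0,1.578,0.06;0,-0.1,0,1.578,0.06"
}}

```text
time: 38.35
ee_pos: [0.4414, -0.0228, 0.2019]
eef_rot: [1.0, 0.014, -0.0, 0.0]
ft_force: [-0.1, -0.2, 0.9]
width: 0.0605
grip_force: 0.0
```

Run:
```python
from h import *
goto(.445,-.020,.13,2.1)
w=r.camera("wrist"); t=r.camera("top"); s=r.camera("scene")
print([ (round(d["p"],2),np.round(at(w,d["position"][0]*640,d["position"][1]*400,.079),3)) for d in r.recognise("wrist","tray_handle")])
for n,c in(("w",w),("t",t),("s",s)): print(n,blobs(c,*GREEN))
f=lambda i:cv2.resize(i,(390,290),interpolation=cv2.INTER_CUBIC)
im=np.vstack([np.hstack([f(w["img"][0:400,60:600]),f(t["img"][155:245,255:376])]),np.hstack([f(s["img"][150:240,270:391]),f(s["img"][100:205,180:321])])])
cv2.imwrite("pics/mix.png",im[:,:,::-1])
```

```text
t 38.4 yaw 1.6 tilt 0.02 row [ 0.0037 -0.0027  0.0719] turn -0.009 dist 0.072 j [ 1.06 -0.02 -1.08  1.9  -0.02  1.25 -1.55]
[(0.66, array([0.577, 0.011, 0.079])), (0.61, array([ 0.548, -0.023,  0.079]))]
w [([265, 22, 96, 68, 2529], [311.8, 55.0]), ([269, 91, 29, 37, 635], [284.9, 106.8])]
t [([323, 91, 40, 7, 250], [342.1, 93.9]), ([457, 154, 32, 42, 626], [471.5, 175.0])]
s [([174, 131, 39, 32, 318], [193.6, 148.1]), ([324, 189, 13, 18, 124], [329.6, 197.6]), ([299, 192, 13, 12, 67], [304.7, 197.4])]
```

View pics/mix.png

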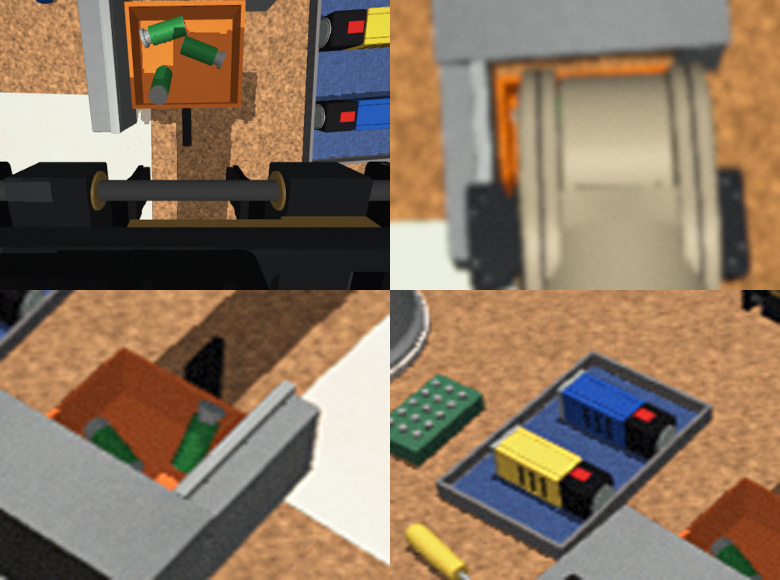

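All three cells are in the tray (one upright), and both torches are flat in the bin. The fin at (187,128) in the first panel is centred between the fingers. I grip it and push.

>>> {"api": "jog_arm", "payload": {
  "motion": "0.004,-0.002,0.03,-0.009,0.05;0.004,-0.002,0.08,-0.009,0.05;0.004,-0.002,0.12,-0.009,0.05;0.004,-0.002,0.145,-0.009,0.05;0.004,-0.002,0.153,-0.009,0.05;0.004,-0.002,0.153,-0.009,0;0.004,-0.002,0.153,-0.009,0;0.004,-0.002,0.153,-0.009,0;0.004,-0.002,0.153,-0.009,0;0.004,-0.002,0.153,-0.009,0;0.004,-0.002,0.153,-0.009,0;0.004,-0.002,0.153,-0.009,0",
  "grip_n": 40
}}

```text
time: 39.75
ee_pos: [0.4457, -0.0211, 0.0494]
eef_rot: [1.0, 0.019, 0.0, 0.0]
ft_force: [-0.9, -1.0, 6.1]
width: 0.0116
grip_force: 40.0
```

```bash
python3 -c "
from h import *
goto(.595,-.0145,.05,2.1)"
```

```text
t 39.8 yaw 2.2 tilt 0.04 row [ 0.1494 -0.001  -0.0005] turn 0.001 dist 0.149 j [ 0.91  0.28 -1.04  2.06  0.3   0.96 -1.82]
```

>>> {"api": "jog_arm", "payload": {
  "motion": "0.005,0,0,0,0;0.018,0,0,0,0;0.035,0,0,0,0;0.053,0,0,0,0;0.071,0,0,0,0;0.089,0,0,0,0;0.107,0,0,0,0;0.125,0,0,0,0;0.14,0,0,0,0;0.15,-0.001,0,0,0;0.152,-0.001,0,0,0;0.152,-0.001,0,0,0"
}}

```text
time: 40.95
ee_pos: [0.5967, -0.014, 0.0492]
eef_rot: [1.0, 0.019, -0.001, 0.0]
ft_force: [-5.1, -0.7, 8.6]
width: 0.0116
grip_force: 40.0
```

```bash
python3 -c "
from h import *
goto(.597,-.0145,.05,2.1)"
```

```text
t 41.0 yaw 2.2 tilt 0.13 row [ 0.0003  0.0006 -0.0008] turn 0.001 dist 0.001 j [ 0.63  0.6  -0.89  1.68  0.51  1.11 -1.94]
```

>>> {"api": "jog_arm", "payload": {
  "motion": "0,0,0,0,0.04;0,0,0,0,0.05;0,0,0,0,0.05;0,0,-0.03,0,0.05;0,0,-0.07,0,0.05;0,0,-0.12,0,0.05;-0.04,0.02,-0.15,0,0.05;-0.09,0.06,-0.15,0,0.05;-0.13,0.1,-0.15,0,0.05;-0.17,0.15,-0.15,0,0.05;-0.2,0.2,-0.15,0,0.05;-0.2,0.22,-0.15,0,0.05"
}}

```text
time: 42.15
ee_pos: [0.4088, -0.2309, 0.1995]
eef_rot: [1.0, 0.019, -0.0, 0.001]
ft_force: [1.1, -0.7, 0.7]
width: 0.0499
grip_force: 0.0
```

Run:
```python
from h import *
c=r.camera("top"); save(c,"topend.png"); g=c["img"].max(2)
sub=np.zeros_like(g,bool); sub[170:200,300:332]=1
m=sub&(g<45); ys,xs=np.nonzero(m); print("fin",xs.min(),xs.max(),ys.min(),ys.max())
for v in range(ys.min(),ys.max()+1,4):
    x=np.nonzero(m[v])[0]; print(v,x.mean() if len(x) else None, end=" ")
print(at(c,xs.mean(),ys.max(),.079))
a=c["img"].astype(int)
hsv=cv2.cvtColor(c["img"],cv2.COLOR_RGB2HSV); o=cv2.inRange(hsv,np.array((3,190,40)),np.array((16,255,255)))[165:190,270:360]; print("orange",np.count_nonzero(o,axis=1).tolist())
b=blobs(c,*GREEN); print(b)
for n in("scene","top"):
    k=r.camera(n)
    for l in("torch_blue","torch_yellow","tray_handle"):
        for d in r.regions_of(n,l)[:1]:
            ys,xs=np.nonzero(d["pixels"]); print(l,n,round(d["p"],2),np.round(at(k,xs.mean(),ys.mean(),.04),3),xs.min(),xs.max(),ys.min(),ys.max())
```

```text
fin 313 316 173 189
173 314.0 177 314.5 181 315.0 185 315.5 189 315.5 [ 0.57656914 -0.01359003  0.079     ]
orange [0, 0, 0, 0, 0, 0, 0, 12, 16, 20, 14, 0, 0, 0, 0, 0, 0, 0, 0, 0, 0, 0, 0, 0, 0]
[([323, 90, 40, 8, 255], [342.0, 93.8]), ([457, 154, 32, 42, 623], [471.5, 175.0])]
torch_blue scene 0.69 [ 0.491 -0.285  0.04 ] 241 283 130 160
torch_yellow scene 0.72 [ 0.606 -0.271  0.04 ] 217 261 149 182
tray_handle scene 0.55 [ 0.573 -0.032  0.04 ] 302 308 194 201
torch_blue top 0.49 [ 0.493 -0.228  0.04 ] 390 398 216 222
torch_yellow top 0.97 [ 0.599 -0.272  0.04 ] 382 434 170 193
tray_handle top 0.66 [ 0.622 -0.012  0.04 ] 291 338 171 189
```

```bash
python3 -c "
from bench import r
print(r.close_job())"
```

```text
the job is handed in; nothing more can be done
None
```

I handed in the job at about 42 s (the call returned no verdict): all three cells are in the tray, the tray sits straight about 72 mm under the shelf, and the blue and yellow torches lie flat in the bin, though the yellow torch's cell had already slid partly out of its mouth on the way to the edge (first seen about 0.11 m from it).

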